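# Put the light-sensitive vials away in the covered store and stack the empty racks

### The job

Slide the cover of the sample store right back, gather all the amber vials from the part-filled racks into free pockets of the store so that each stands upright on the pocket's floor, and slide the cover fully shut over them again. Nest the three emptied racks squarely in one pile on the worktop, and leave the white bottle and the glass dish where they are.

Things in the scene. Friction and masses are not known exactly. Their poses are not given: they have to be found in the camera images.
- store: white bench-top sample store, 154 x 264 x 90 mm, fixed. Origin: centre of its underside; y along its length (264 mm), z up. The open compartment is the -y half (inside x -71..71, y -126..-6 mm), the closed housing is the +y half, its control panel towards the robot. In the compartment lies an aluminium block (top at z = 30 mm) with six square pockets 32 mm wide and 14 mm deep in two rows of three; side walls and slide rails rise to z = 90 mm, their inner edges at x = +-69 mm
- cover (a joint): the flat steel cover of the store, 145 x 128 x 5 mm, captive between two rails (underside at z = 80 mm in the store's frame). Value in m: 0 = shut over the compartment, 0.128 = slid right back (along the store's +y) over the housing. It stays where it is left; about 2 N of friction
- cover_grip (a point): centre of the black grip rib on top of the cover; the rib is 70 mm long (along the store's x), 12 mm thick (along the store's y) and 28 mm high, top 14 mm above this point; this point is 99 mm above the worktop. Moves with the cover; axes as the store's
- pocket_1 (a point): centre of the floor of pocket 1 of the store, 16 mm above the worktop; pockets 1-3 form one row, 4-6 the other; 36 mm from pocket to pocket in a row (along the store's y), 54 mm between the rows (along its x). A pocket holds one vial upright; a vial's centre is then 29 mm above this point
- pocket_2 (a point): centre of the floor of pocket 2 of the store, 16 mm above the worktop; pockets 1-3 form one row, 4-6 the other; 36 mm from pocket to pocket in a row (along the store's y), 54 mm between the rows (along its x). A pocket holds one vial upright; a vial's centre is then 29 mm above this point
- pocket_3 (a point): centre of the floor of pocket 3 of the store, 16 mm above the worktop; pockets 1-3 form one row, 4-6 the other; 36 mm from pocket to pocket in a row (along the store's y), 54 mm between the rows (along its x). A pocket holds one vial upright; a vial's centre is then 29 mm above this point
- pocket_4 (a point): centre of the floor of pocket 4 of the store, 16 mm above the worktop; pockets 1-3 form one row, 4-6 the other; 36 mm from pocket to pocket in a row (along the store's y), 54 mm between the rows (along its x). A pocket holds one vial upright; a vial's centre is then 29 mm above this point
- pocket_5 (a point): centre of the floor of pocket 5 of the store, 16 mm above the worktop; pockets 1-3 form one row, 4-6 the other; 36 mm from pocket to pocket in a row (along the store's y), 54 mm between the rows (along its x). A pocket holds one vial upright; a vial's centre is then 29 mm above this point
- pocket_6 (a point): centre of the floor of pocket 6 of the store, 16 mm above the worktop; pockets 1-3 form one row, 4-6 the other; 36 mm from pocket to pocket in a row (along the store's y), 54 mm between the rows (along its x). A pocket holds one vial upright; a vial's centre is then 29 mm above this point
- rack_a_mid (a point): centre, half-way up, of a grey plastic vial rack, 42 mm wide (x), 122 mm long (y), 32 mm high, 120 g; three pockets in a row at y = -38, 0, 38 mm, 27 mm square, floor 7 mm above the underside (a vial in one has its centre 20 mm above this point). Its foot (31 x 111 x 4 mm) drops into the rim (37 x 117 mm inside) of a rack below: nested racks rise 28 mm a layer, either way round
- rack_b_mid (a point): centre, half-way up, of a grey plastic vial rack, 42 mm wide (x), 122 mm long (y), 32 mm high, 120 g; three pockets in a row at y = -38, 0, 38 mm, 27 mm square, floor 7 mm above the underside (a vial in one has its centre 20 mm above this point). Its foot (31 x 111 x 4 mm) drops into the rim (37 x 117 mm inside) of a rack below: nested racks rise 28 mm a layer, either way round
- rack_c_mid (a point): centre, half-way up, of a grey plastic vial rack, 42 mm wide (x), 122 mm long (y), 32 mm high, 120 g; three pockets in a row at y = -38, 0, 38 mm, 27 mm square, floor 7 mm above the underside (a vial in one has its centre 20 mm above this point). Its foot (31 x 111 x 4 mm) drops into the rim (37 x 117 mm inside) of a rack below: nested racks rise 28 mm a layer, either way round
- vial_1_mid (a point): centre, half-way up, of an amber glass vial, 25 mm in diameter and 58 mm tall, 35 g, upright, with a white screw cap 22.5 mm in diameter over its top 16 mm; z along its axis. Starts in a pocket of a rack, or is absent
- vial_2_mid (a point): centre, half-way up, of an amber glass vial, 25 mm in diameter and 58 mm tall, 35 g, upright, with a white screw cap 22.5 mm in diameter over its top 16 mm; z along its axis. Starts in a pocket of a rack, or is absent
- vial_3_mid (a point): centre, half-way up, of an amber glass vial, 25 mm in diameter and 58 mm tall, 35 g, upright, with a white screw cap 22.5 mm in diameter over its top 16 mm; z along its axis. Starts in a pocket of a rack, or is absent
- vial_4_mid (a point): centre, half-way up, of an amber glass vial, 25 mm in diameter and 58 mm tall, 35 g, upright, with a white screw cap 22.5 mm in diameter over its top 16 mm; z along its axis. Starts in a pocket of a rack, or is absent
- vial_5_mid (a point): centre, half-way up, of an amber glass vial, 25 mm in diameter and 58 mm tall, 35 g, upright, with a white screw cap 22.5 mm in diameter over its top 16 mm; z along its axis. Starts in a pocket of a rack, or is absent
- vial_6_mid (a point): centre, half-way up, of an amber glass vial, 25 mm in diameter and 58 mm tall, 35 g, upright, with a white screw cap 22.5 mm in diameter over its top 16 mm; z along its axis. Starts in a pocket of a rack, or is absent
- vial_7_mid (a point): centre, half-way up, of an amber glass vial, 25 mm in diameter and 58 mm tall, 35 g, upright, with a white screw cap 22.5 mm in diameter over its top 16 mm; z along its axis. Starts in a pocket of the store, or is absent
- vial_8_mid (a point): centre, half-way up, of an amber glass vial, 25 mm in diameter and 58 mm tall, 35 g, upright, with a white screw cap 22.5 mm in diameter over its top 16 mm; z along its axis. Starts in a pocket of the store, or is absent
- vial_9_mid (a point): centre, half-way up, of an amber glass vial, 25 mm in diameter and 58 mm tall, 35 g, upright, with a white screw cap 22.5 mm in diameter over its top 16 mm; z along its axis. Starts in a pocket of the store, or is absent
- spare_bottle_mid (a point): bystander: white sample bottle, 48 mm wide, 112 mm tall, half-way up
- petri_dish: bystander: glass dish, 70 mm wide, 16 mm tall; origin under its centre
Not all that is in view belongs to the job. What is shaped like the part that bears vial_1_mid but blue or red is not meant.

How it is judged (in metres and radians):
On the way, in this order (a step that is already met when the one before it is completed fails the run):
1. the cover is slid right back (over 115 mm) (value of joint cover above 0.115 m), for 0.2 s.
2. every vial stands upright on the floor of a pocket of the store (z of vial_1_mid in the frame of store between 0.04 and 0.0495 m and angle between each of vial_1_mid, vial_2_mid, vial_3_mid, vial_4_mid, vial_5_mid, vial_6_mid, vial_7_mid, vial_8_mid, vial_9_mid's own z axis and vertical below 0.15 rad and x of vial_1_mid in the frame of store between -0.055 and 0.055 m and y of vial_1_mid in the frame of store between -0.12 and -0.015 m and z of vial_2_mid in the frame of store between 0.04 and 0.0495 m and x of vial_2_mid in the frame of store between -0.055 and 0.055 m and y of vial_2_mid in the frame of store between -0.12 and -0.015 m and z of vial_3_mid in the frame of store between 0.04 and 0.0495 m and x of vial_3_mid in the frame of store between -0.055 and 0.055 m and y of vial_3_mid in the frame of store between -0.12 and -0.015 m and z of vial_4_mid in the frame of store between 0.04 and 0.0495 m and x of vial_4_mid in the frame of store between -0.055 and 0.055 m and y of vial_4_mid in the frame of store between -0.12 and -0.015 m and z of vial_5_mid in the frame of store between 0.04 and 0.0495 m and x of vial_5_mid in the frame of store between -0.055 and 0.055 m and y of vial_5_mid in the frame of store between -0.12 and -0.015 m and z of vial_6_mid in the frame of store between 0.04 and 0.0495 m and x of vial_6_mid in the frame of store between -0.055 and 0.055 m and y of vial_6_mid in the frame of store between -0.12 and -0.015 m and z of vial_7_mid in the frame of store between 0.04 and 0.0495 m and x of vial_7_mid in the frame of store between -0.055 and 0.055 m and y of vial_7_mid in the frame of store between -0.12 and -0.015 m and z of vial_8_mid in the frame of store between 0.04 and 0.0495 m and x of vial_8_mid in the frame of store between -0.055 and 0.055 m and y of vial_8_mid in the frame of store between -0.12 and -0.015 m and z of vial_9_mid in the frame of store between 0.04 and 0.0495 m and x of vial_9_mid in the frame of store between -0.055 and 0.055 m and y of vial_9_mid in the frame of store between -0.12 and -0.015 m), for 0.2 s.
3. the cover is fully shut (within 4 mm) (value of joint cover below 0.004 m), for 0.2 s.
At the end, for the whole second after the job is handed in: Every vial present stands upright (0.15 rad) on a pocket floor of the store; cover shut within 4 mm; the three racks form one level nested pile on the worktop, centres within 12 mm in plan, aligned within 0.14 rad, highest rack centre below 75 mm, at rest (all of step 2 and value of joint cover below 0.004 m and horizontal distance between rack_a_mid and rack_b_mid below 0.012 m and horizontal distance between each of rack_a_mid, rack_b_mid and rack_c_mid below 0.012 m and angle between the y axis of rack_a_mid and the y axis of rack_b_mid, either way round below 0.14 rad and angle between the y axis of each of rack_a_mid, rack_b_mid and the y axis of rack_c_mid, either way round below 0.14 rad and height (world z) of each of rack_a_mid, rack_b_mid, rack_c_mid below 0.075 m and angle between each of rack_a_mid, rack_b_mid, rack_c_mid's own z axis and vertical below 0.05 rad and linear speed of each of rack_a, rack_b, rack_c below 0.02 m/s); the robot touches nothing.
It fails at once if a bystander (bottle or dish) is moved more than 30 mm (distance of any of spare_bottle_mid, petri_dish from where it was at the start of the episode above 0.03 m).
Of vial_1, vial_2, vial_3, vial_4, vial_5, vial_6 only 3 to 4 are there at a start; the rules pass over those that are not, and their reading is None.
Of vial_7, vial_8, vial_9 only 1 to 2 are there at a start; the rules pass over those that are not, and their reading is None.
At some moment in a run one of rack_a, rack_b, rack_c may be knocked a few centimetres aside while the robot is not near it.
It also fails if it takes over 200 s, if anything falls off the work surface, if the arm or the gripper's body presses on something with over 40 N, if the wrist force passes 120 N, or if a joint passes its speed limit or range.

### The arm

A 6-joint arm with a two-finger parallel gripper is mounted at the origin on a cart in front of the work surface, level with it; the furniture and walls round the work are solid. World frame = base frame: x ahead of the robot, y to its left, z up, the work surface at z = 0. Lengths are in mm, angles in degrees, forces in N, time in s.
With the tool pointing down it reaches from about 300 to 850 mm from the base axis. Payload 4.2 kg.
Tool frame: the origin (TCP) lies at the very end of the fingers, on their centre line; the grasp point (between the pads) lies 19 mm behind it (env.grasp_offset is the distance from the TCP to the grasp point, in mm); z points along the fingers, y is the line along which they close (so a half turn about z gives the same grasp; the last joint's range is limited). The gripper opens to 91 mm and grips with 3 to 60 N. Pads are 32 mm wide; open, the fingers measure 118 mm over their backs; the gripper's body (76 mm by 178 mm) begins 60 mm behind the grasp point.
Start: joints at [64.4, 18.312, 89.639, -0, 72.044, -1.146], TCP at [238.031, 523.435, 213.976] pointing down, gripper open.
Joint ranges: [-177.97, 177.97], [-48.28, 115.42], [12.27, 149.76], [-77.06, 257.06], [2.81, 150.46], [-146.56, 146.56]. Speed limits (degrees/s): [147.25, 147.25, 180, 180, 180, 180].

### API

Orientations are given as [roll, pitch, yaw] about the fixed x, y, z axes, in that order (R = Rz(yaw) Ry(pitch) Rx(roll)).
In Python, from workcell import env, eyes gives the robot as it stands.
- The arm moves only by the tool send_rows, never from a script. Its arguments are lists of equal length, an entry for each row: "grip": the opening, from -1 (shut) to 1 (fully open), so that 0 is half open; "xyz": the shift along the world's x, y, z in m, a list of three; "yaw": the turn about the world's z in degrees. A call has 1 to 8 rows; each row is the pose to reach, as a shift and turn from the pose commanded when the call began; what a row does not reach only later rows make up. A row lasts 1/12 s, in which the tool goes at most 41.7 mm and 7.16 degrees, less where a joint would pass 70% of its speed; a pose out of reach is approached as far as the arm can. A call with a gripper value outside its range is refused whole. The fingers move at their own pace and stop on an object; "grip_force" is the grip in N (left out, the last holds). Time passes only in rows, so rows that repeat a pose let the fingers close. It gives the time, the measured TCP pose, the force, the opening and the grip force at its end, in the units of the state.
- env.state(): the state, without advancing time (a new reading comes with each control period).
- eyes.grab_frame(name): name is "scene" or "top"; returns a dict with "frame" (400x640x3 uint8, red, green, blue), "fx", "fy", "cx", "cy" (pixels), "pose" (4x4, takes a point from camera to world coordinates). Camera axes: x right, y down, z forward; pixel columns grow to the right and rows downward; lengths in mm; the calibration is good to about 2 mm. A picture is of the moment at which its call begins. There is no depth.
- env.job_done(): hands the job in; it is judged then, once.
The state is a dict: "time_s": time; "qpos": joint angles; "qvel": joint speeds; "effort": joint torques, N m; "ee_pos": TCP position; "ee_rot": TCP orientation; "force": force on the tool from outside, world axes, zero at the start; "torque": the same for the moment, N m; "gripper_width": finger opening in mm; "gripper_force": force on a finger pad.
Only numpy, scipy, OpenCV 4.12 (cv2) and the standard library are available. Lean on these libraries where they do the work, as an engineer would, in place of code of your own. Each camera call takes 0.05 s, during which the arm holds its last target. There are 200 camera calls.

## Working session

There is one attempt and no reset: what is moved stays moved. The work goes in short steps, Python scripts to look and compute and a tool call to move; the robot and the scene stay as the last step left them, time stands still between calls to the robot, and variables do not carry over. Pictures are saved under pics/ and viewed, at most 14 in all, crops included, and the job is handed in when it is done.

Besides the shell and the picture viewer there is one more tool, called after ">>>" as name(argument=value, ...) on one line, values as JSON. send_rows: Moves the arm, as the interface text tells. Its arguments: {"type":"object","properties":{"grip":{"type":"array"},"xyz":{"type":"array"},"yaw":{"type":"array"},"grip_force":{"type":"number"}},"required":["grip","xyz","yaw"]}

```bash
ls; mkdir -p pics
cat > h.py <<'E'
import numpy as np, cv2
from workcell import env, eyes
def grab(n, save=None):
    f=eyes.grab_frame(n)
    if save: cv2.imwrite('pics/'+save, cv2.cvtColor(f['frame'],cv2.COLOR_RGB2BGR))
    return f
def ray(f,u,v,z):
    P=np.array(f['pose']);d=P[:3,:3]@np.array([(u-f['cx'])/f['fx'],(v-f['cy'])/f['fy'],1]);o=P[:3,3]
    return o+d*(z-o[2])/d[2]
def proj(f,p):
    P=np.array(f['pose']);c=P[:3,:3].T@(np.array(p)-P[:3,3])
    return [f['fx']*c[0]/c[2]+f['cx'],f['fy']*c[1]/c[2]+f['cy']]
E
python3 - <<'E'
from h import *
for n in('scene','top'):
    f=grab(n,n+'0.png');print(n,f['fx'],f['cx'],f['cy'],np.round(f['pose'],3).tolist())
print(env.state())
E
```

```text
pics
scene 380.95725813594527 317.6751402366136 198.86762494631358 [[0.726, -0.504, 0.468, 159.602], [-0.687, -0.549, 0.476, -574.539], [0.017, -0.667, -0.745, 719.146], [0.0, 0.0, 0.0, 1.0]]
top 428.7207769624875 322.9239176459917 205.57252872298415 [[-0.011, -0.988, 0.156, 443.333], [-1.0, 0.008, -0.018, -164.096], [0.016, -0.156, -0.988, 925.98], [0.0, 0.0, 0.0, 1.0]]
{'time_s': 0.1, 'qpos': array([ 6.44006818e+01,  1.83482597e+01,  8.96974322e+01, -3.23613296e-04,
        7.20429883e+01, -1.14790915e+00]), 'qvel': array([ 0.04713347, -0.03272472, -0.14699174, -0.04528127,  0.07638841,
       -0.02657261]), 'effort': array([ 4.54201172e-04, -4.13334846e+01, -2.32507753e+01,  7.27527891e-02,
        4.21322859e-02, -9.36178708e-05]), 'ee_pos': array([237.83846822, 523.03391127, 213.21496323]), 'ee_rot': array([-1.79911331e+02, -1.46893584e-03,  1.55548690e+02]), 'force': array([-0.82128581, -0.01844469, -0.4523167 ]), 'torque': array([-0.0109748 , -0.03965605,  0.02019441]), 'gripper_force': 0.0, 'gripper_width': 91.2799133288191}
```

View pics/scene0.png

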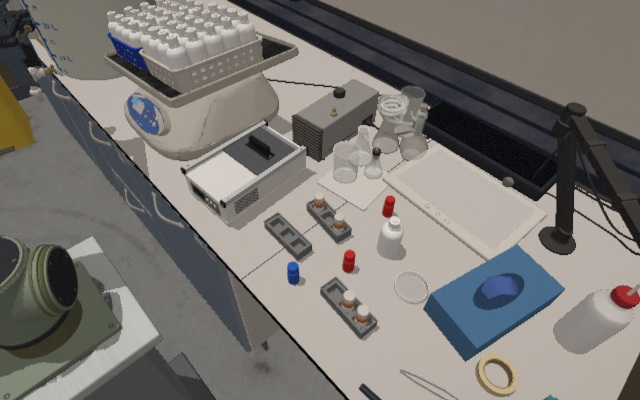

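View pics/top0.png

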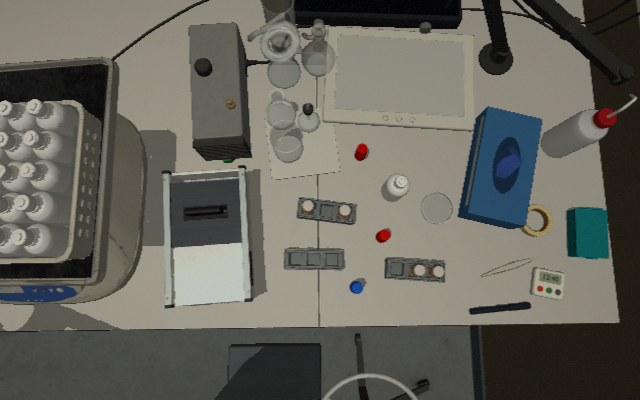

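The top view shows the store at (163-252, 170-305) with the dark cover shut over its far half. The racks are at (327,209) with 2 vials, (314,259) empty and (415,270) with 2 vials. The bottle is at (397,186) and the dish at (437,208). The red (361,152), (383,236) and blue (357,287) vials are distractors, not amber with white caps. I'll confirm this in one enlarged crop.

Run:
```python
from h import *
im=cv2.imread('pics/top0.png')
cv2.imwrite('pics/crop1.png',cv2.resize(im[160:315,275:460],None,fx=4,fy=3.8,interpolation=cv2.INTER_CUBIC)[:600,:800])
f=eyes.grab_frame('top')
a=f['frame'].astype(int)
hsv=cv2.cvtColor(f['frame'],cv2.COLOR_RGB2HSV)
# racks: grey mid-dark on the bench
sub=hsv[180:300,270:460]
m=((sub[...,2]<140)).astype(np.uint8)
m=cv2.morphologyEx(m,cv2.MORPH_CLOSE,np.ones((5,5)))
cs,_=cv2.findContours(m,cv2.RETR_EXTERNAL,cv2.CHAIN_APPROX_SIMPLE)
for c in cs:
    if cv2.contourArea(c)>150:
        r=cv2.minAreaRect(c); b=cv2.boxPoints(r)+[270,180]
        w=np.array([ray(f,u,v,32) for u,v in b]); c0=w.mean(0)
        e=w[1]-w[0];e2=w[2]-w[1]
        print(cv2.contourArea(c),np.round(b.mean(0),1),'ctr',np.round(c0,1),np.round([np.linalg.norm(e),np.linalg.norm(e2)],1),np.round([np.degrees(np.arctan2(x[1],x[0])) for x in(e,e2)],1))
```

```text
1322.5 [414.6 269.1] ctr [ 449.9 -368.7   32. ] [ 46.8 129.7] [ -5.5 -94.1]
820.5 [439.5 208. ] ctr [ 577.5 -427.4   32. ] [83.5 68.7] [-90.5 176.5]
202.5 [394.2 191.4] ctr [ 613.9 -332.5   32. ] [45.  61.1] [ -9.4 -98.4]
2645.5 [319.4 239.9] ctr [ 514.7 -172.7   32. ] [240.1 135.4] [ -15.  -105.8]
```

View pics/crop1.png

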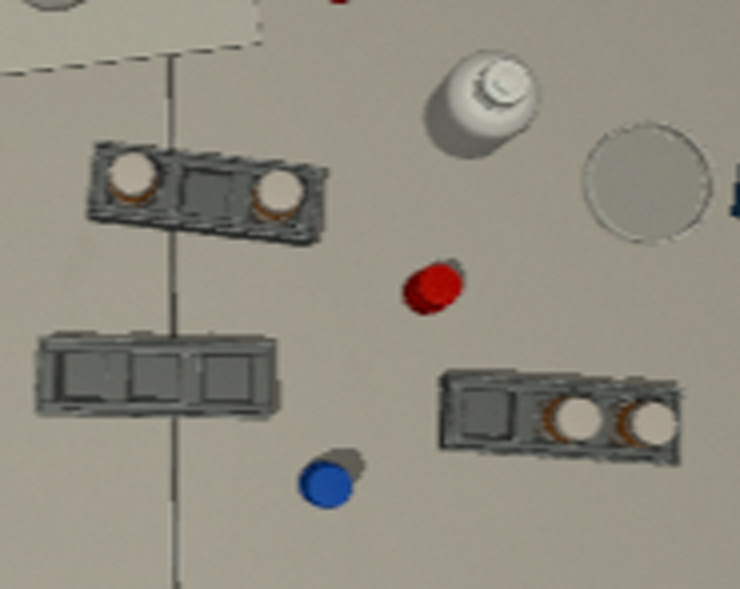

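The crop shows four amber vials with white caps, at full-image (308,206), (344.5,211), (419.5,270) and (439,271). The three grey racks are as listed, and the red and blue vials aren't mine. Next is the store.

Run:
```python
from h import *
im=cv2.imread('pics/top0.png')
a=cv2.resize(im[160:315,150:265],None,fx=3.8,fy=3.8,interpolation=cv2.INTER_CUBIC)
cv2.imwrite('pics/crop2.png',a); print(a.shape)
f=eyes.grab_frame('top')
C=lambda x,y:(275+x/4-.4,160+y/3.8-.4)
for p in[(132,175),(278,193),(578,418),(655,422)]:
    print('cap',np.round(ray(f,*C(*p),65),1))
for n,q in dict(A=[(97,142),(328,168),(320,240),(88,216)],B=[(40,337),(275,340),(278,413),(38,413)],C=[(442,370),(680,382),(680,462),(442,446)]).items():
    w=np.array([ray(f,*C(*p),32) for p in q]);e=(w[1]-w[0]+w[2]-w[3])/2
    print(n,np.round(w.mean(0),1),np.linalg.norm(e),np.linalg.norm(w[0]-w[3]),np.degrees(np.arctan2(e[1],e[0])))
```

```text
(589, 437, 3)
cap [ 579.5 -148.6   65. ]
cap [ 569.1 -222.7   65. ]
cap [ 448.5 -370.1   65. ]
cap [ 446.  -408.5   65. ]
A [ 575.1 -188.1   32. ] 122.8029743506299 41.79273028485518 -97.05236896309876
B [ 473.9 -160.8   32. ] 122.90156992006105 41.081061378078665 -90.98280384193974
C [ 450.5 -369.3   32. ] 123.62015545622371 40.98867980283789 -94.12029847817583
```

View pics/crop2.png

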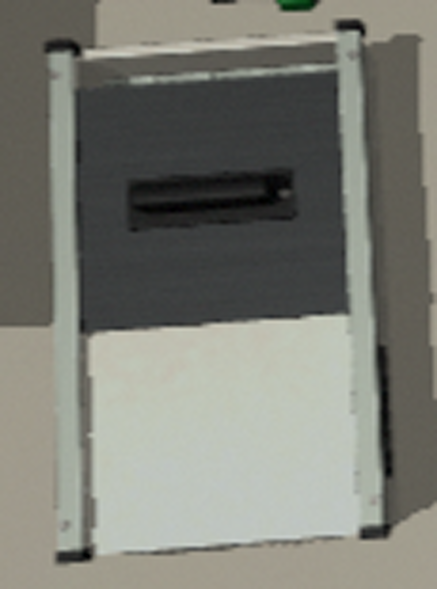

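Run:
```python
from h import *
f=eyes.grab_frame('top')
C=lambda x,y:(150+x/3.8-.4,160+y/3.8-.4)
def show(n,pts,z):
    w=np.array([ray(f,*C(*p),z) for p in pts]);print(n,np.round(w[:,:2],1).tolist(),'mean',np.round(w.mean(0),1));return w
w=show('corners',[(47,45),(362,25),(386,533),(58,558)],90)
print([round(float(np.linalg.norm(w[i]-w[i-1])),1) for i in range(4)],[np.degrees(np.arctan2(*(w[i]-w[j])[1::-1])) for i,j in((3,0),(2,1),(0,1),(3,2))])
show('coveredge near/far',[(85,330),(350,315),(80,88),(338,68)],85)
show('rib top corners',[(128,183),(280,172),(282,195),(131,210)],113)
g=eyes.grab_frame('scene')
for p in [(248,143),(270,157)]:print(ray(g,*p,113))
im=cv2.cvtColor(g['frame'],cv2.COLOR_RGB2BGR)
cv2.imwrite('pics/crop3.png',cv2.resize(im[110:225,175:320],None,fx=5,fy=5,interpolation=cv2.INTER_CUBIC))
```

```text
corners [[646.8, 139.8], [656.4, -24.2], [394.9, -40.7], [384.7, 122.0]] mean [520.7  49.2  90. ]
[262.7, 164.3, 262.0, 163.1] [np.float64(-176.11114764523185), np.float64(-176.38817833911088), np.float64(93.35391683160434), np.float64(93.59433534686895)]
coveredge near/far [[498.2, 115.2], [504.5, -19.9], [624.8, 123.3], [634.5, -11.2]] mean [565.5  51.9  85. ]
rib top corners [[569.8, 87.7], [574.8, 11.8], [563.1, 10.5], [556.1, 85.6]] mean [565.9  48.9 113. ]
[540.9861173   61.50541169 113.        ]
[548.75424109 -14.5805821  113.        ]
```

View pics/crop3.png

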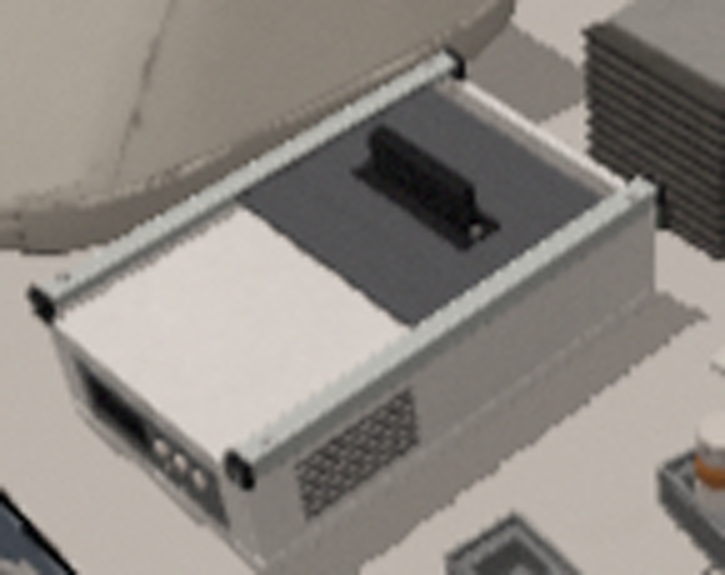

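The scene crop shows the cover with its black rib at scene (250,135)-(270,148). There is a gap of about 20 mm at the far end, so the cover is slightly ajar. I'll set out by going around the shaker at low x.

>>> send_rows(xyz=[[0.005,-0.04,0],[0.01,-0.08,0],[0.015,-0.12,0],[0.02,-0.16,0],[0.025,-0.2,0],[0.03,-0.24,0],[0.035,-0.28,0],[0.04,-0.32,0]], yaw=[-7,-14,-21,-28,-35,-42,-49,-56], grip=[1,1,1,1,1,1,1,1], grip_force=15)

```text
time_s: 0.97
ee_pos: [277.7, 201.7, 214.1]
ee_rot: [180.0, -0.0, 99.3]
force: [0.8, 0.2, 0.3]
gripper_width: 91.1
gripper_force: 0.0
```

>>> send_rows(xyz=[[0.02,-0.03,0],[0.05,-0.06,0],[0.08,-0.085,0],[0.11,-0.11,0],[0.14,-0.13,0],[0.175,-0.145,0],[0.21,-0.15,0],[0.21,-0.15,0]], yaw=[-6,-6,-6,-6,-6,-6,-6,-6], grip=[0.2,0.2,0.2,0.2,0.2,0.2,0.2,0.2])

```text
time_s: 1.63
ee_pos: [494.1, 51.8, 213.5]
ee_rot: [179.7, 0.0, 93.4]
force: [0.4, 0.5, 0.5]
gripper_width: 55.0
gripper_force: 0.0
```

Run:
```python
from h import *
g=eyes.grab_frame('scene')
for p in [(250,135.5),(270,148)]:print(ray(g,*p,113))
s=env.state();print(s['time_s'],s['ee_pos'],s['ee_rot'],s['gripper_width'],s['force'])
```

```text
[561.97396811  81.56755575 113.        ]
[569.04306636  10.78743542 113.        ]
1.6833 [490.57051959  52.54572804 213.28382031] [1.79991167e+02 6.64718173e-04 9.34156411e+01] 54.871726389652835 [-0.82656    -0.3756727  -0.50069819]
```

>>> send_rows(xyz=[[0.04,-0.003,0],[0.078,-0.005,0],[0.078,-0.005,-0.04],[0.078,-0.005,-0.08],[0.078,-0.005,-0.12],[0.078,-0.005,-0.12],[0.078,-0.005,-0.12],[0.078,-0.005,-0.12]], yaw=[0,0,0,0,0,0,0,0], grip=[0.2,0.2,0.2,0.2,0.2,0.2,-0.8,-0.8])

```text
time_s: 2.35
ee_pos: [566.7, 48.9, 96.0]
ee_rot: [179.9, -0.0, 93.6]
force: [-0.8, 0.0, 0.4]
gripper_width: 43.9
gripper_force: 0.0
```

>>> send_rows(xyz=[[0,0,0],[0,0,0],[0,0,0]], yaw=[0,0,0], grip=[-0.85,-0.85,-0.85])

```text
time_s: 2.6
ee_pos: [566.8, 48.6, 95.8]
ee_rot: [179.8, -0.0, 93.6]
force: [0.7, -0.5, -0.2]
gripper_width: 24.3
gripper_force: 0.0
```

>>> send_rows(xyz=[[0,0,0],[0,0,0],[0,0,0],[0,0,0]], yaw=[0,0,0,0], grip=[-0.95,-0.95,-0.95,-0.95])

```text
time_s: 2.93
ee_pos: [566.1, 48.4, 94.6]
ee_rot: [180.0, 0.0, 93.6]
force: [-2.8, -0.6, 5.4]
gripper_width: 11.8
gripper_force: 15.0
```

>>> send_rows(xyz=[[-0.015,-0.001,0],[-0.03,-0.002,0],[-0.045,-0.003,0],[-0.06,-0.004,0],[-0.075,-0.005,0],[-0.09,-0.006,0],[-0.1,-0.0065,0],[-0.1,-0.0065,0]], yaw=[0,0,0,0,0,0,0,0], grip=[-0.95,-0.95,-0.95,-0.95,-0.95,-0.95,-0.95,-0.95])

```text
time_s: 3.6
ee_pos: [464.8, 41.8, 94.6]
ee_rot: [180.0, 0.0, 93.6]
force: [-2.2, 0.1, 6.3]
gripper_width: 11.6
gripper_force: 15.0
```

>>> send_rows(xyz=[[-0.003,0,0],[-0.006,0,0],[-0.006,0,0]], yaw=[0,0,0], grip=[-0.95,-0.95,-0.95])

```text
time_s: 3.85
ee_pos: [460.7, 41.6, 94.7]
ee_rot: [179.9, 0.1, 93.6]
force: [0.8, -1.5, 7.6]
gripper_width: 12.2
gripper_force: 15.0
```

>>> send_rows(xyz=[[-0.003,0,0],[-0.005,0,0],[-0.005,0,0],[-0.005,0,0]], yaw=[0,0,0,0], grip=[-0.95,-0.95,-0.95,-0.95])

```text
time_s: 4.18
ee_pos: [457.6, 41.4, 94.6]
ee_rot: [179.7, 0.1, 93.6]
force: [4.7, -1.9, 3.1]
gripper_width: 12.0
gripper_force: 15.0
```

>>> send_rows(xyz=[[0,0,0],[0,0,0],[0,0,0.04],[0,0,0.08],[0,0,0.12],[0,-0.04,0.12],[0,-0.08,0.12],[0,-0.12,0.12]], yaw=[0,0,0,0,0,0,0,0], grip=[0,0,0,0,0,0,0,0])

```text
time_s: 4.85
ee_pos: [454.3, -78.5, 214.2]
ee_rot: [-180.0, -0.0, 93.7]
force: [0.6, -0.5, -0.9]
gripper_width: 46.0
gripper_force: 0.0
```

Run:
```python
from h import *
s=env.state();print(s['ee_pos'],s['force'])
f=grab('top','top1.png'); im=cv2.imread('pics/top1.png')
cv2.imwrite('pics/crop4.png',cv2.resize(im[160:315,150:350],None,fx=3.8,fy=3.8,interpolation=cv2.INTER_CUBIC))
```

```text
[454.30447771 -78.45483804 214.15914292] [ 0.62643365 -0.49399425 -0.88911845]
```

View pics/crop4.png

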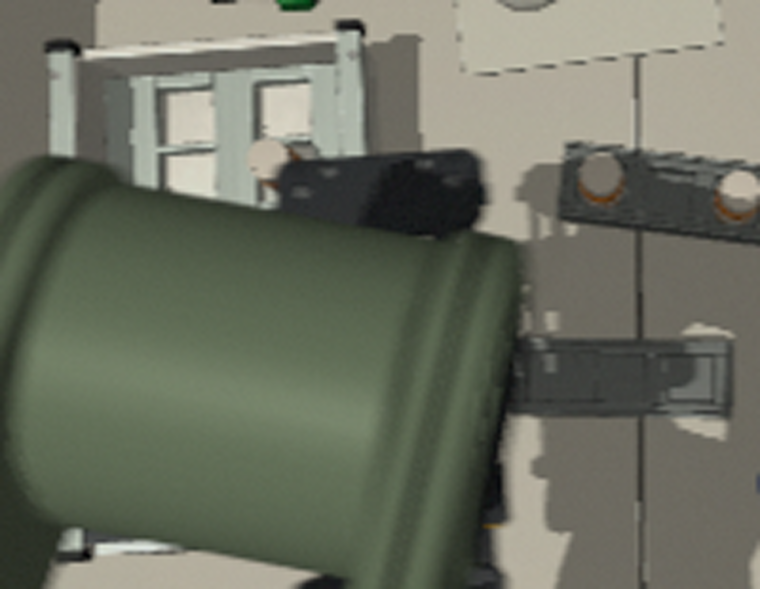

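The crop shows the open compartment with aluminium pockets, and one stored vial with its cap at about (218,202). The arm hides the rest. I'll go to rack C, which also clears the view of the store.

>>> send_rows(xyz=[[0,-0.04,0],[-0.002,-0.08,0],[-0.003,-0.12,0],[-0.004,-0.16,0],[-0.005,-0.2,0],[-0.006,-0.24,0],[-0.006,-0.27,0],[-0.006,-0.292,0]], yaw=[0,-2,-4,-6,-8,-8,-8,-8], grip=[0,0,0,0,0,0,0,0])

```text
time_s: 5.57
ee_pos: [448.1, -372.1, 212.6]
ee_rot: [-179.9, -0.1, 85.4]
force: [0.6, -0.1, -0.3]
gripper_width: 45.6
gripper_force: 0.0
```

>>> send_rows(xyz=[[0,0,0],[0,0,0],[0,0,0]], yaw=[0,0,0], grip=[0,0,0])

```text
time_s: 5.82
ee_pos: [448.6, -368.7, 213.1]
ee_rot: [-179.9, -0.1, 85.5]
force: [0.0, 0.2, 0.4]
gripper_width: 45.8
gripper_force: 0.0
```

Run:
```python
from h import *
s=env.state();print(s['ee_pos'],s['ee_rot'],s['force'])
f=grab('top','top2.png'); im=cv2.imread('pics/top2.png')
cv2.imwrite('pics/crop5.png',cv2.resize(im[160:315,150:460],None,fx=2.58,fy=3.8,interpolation=cv2.INTER_CUBIC))
```

```text
[ 448.62926388 -368.69672501  213.12360698] [-1.79899853e+02 -1.34104555e-01  8.55426200e+01] [0.02112911 0.16592877 0.42751185]
```

View pics/crop5.png

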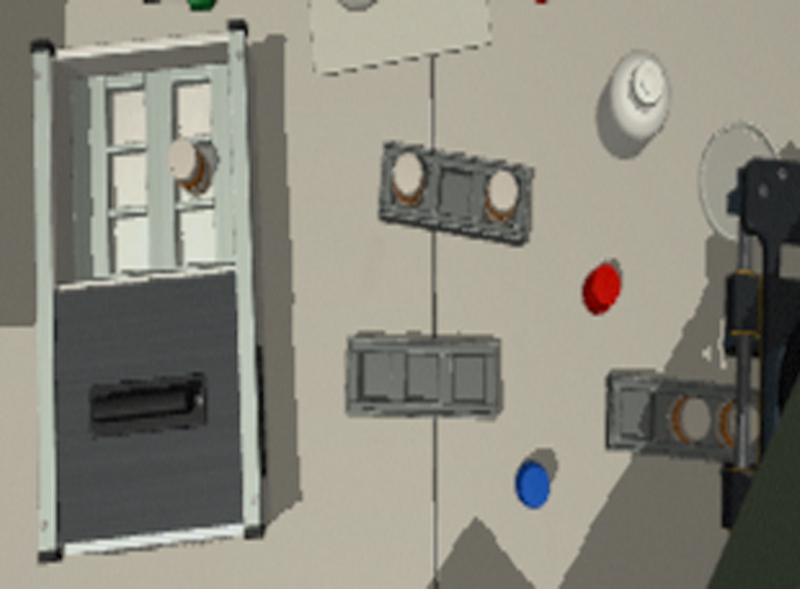

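```bash
cat >> h.py <<'E'
t=np.radians(93.75);SX=np.array([np.cos(t),np.sin(t)]);SY=np.array([-np.sin(t),np.cos(t)]);S0=np.array([520.7,49.2])
def st(x,y): return S0+SX*x+SY*y
E
python3 - <<'E'
from h import *
f=eyes.grab_frame('top')
C=lambda x,y:(150+x/2.58-.3,160+y/3.8-.4)
w=ray(f,*C(185,157),74);d=w[:2]-S0;print('cap',w,'store xy',d@SX,d@SY)
for n,p,z in [('LF open TL',(107,89),30),('LF BR',(147,143),30),('RF TL',(172,82),30),('RF BR',(213,137),30),('LM TL',(107,153),30),('LM BR',(147,207),30),('LN TL',(114,217),30),('RN TL',(176,212),30)]:
    w=ray(f,*C(*p),z);d=w[:2]-S0;print(n,np.round(w[:2]),round(d@SX,1),round(d@SY,1))
for x in(27,-27):
  for y in(-102,-66,-30): print(x,y,np.round(st(x,y),1),np.round(proj(f,[*st(x,y),16]),1))
E
```

```text
cap [589.13296358  24.15880185  74.        ] store xy -29.46331298082103 -66.64867063401513
LF open TL [636.  99.] 42.0 -118.0
LF BR [605.  65.] 10.4 -85.0
RF TL [639.  46.] -11.3 -118.1
RF BR [608.  11.] -43.5 -84.4
LM TL [599.  97.] 43.0 -81.7
LM BR [569.  64.] 11.6 -49.0
LN TL [564.  91.] 38.4 -45.5
RN TL [566.  40.] -11.8 -44.5
27 -102 [620.7  82.8] [200.3 191.2]
27 -66 [584.8  80.5] [200.8 207.7]
27 -30 [548.9  78.1] [201.4 224.4]
-27 -102 [624.2  28.9] [225.5 189.4]
-27 -66 [588.3  26.6] [226.2 205.8]
-27 -30 [552.4  24.2] [226.9 222.5]
```

>>> send_rows(xyz=[[0,0,-0.04],[0,0,-0.08],[0,0,-0.12],[0,0,-0.15],[0,0,-0.178],[0,0,-0.178],[0,0,-0.178],[0,0,-0.178]], yaw=[0,0,0,0,0,0,0,0], grip=[0,0,0,0,0,0,-0.6,-0.6])

```text
time_s: 6.58
ee_pos: [450.2, -370.3, 37.8]
ee_rot: [179.9, 0.1, 85.6]
force: [0.6, -0.0, -0.1]
gripper_width: 35.2
gripper_force: 0.0
```

>>> send_rows(xyz=[[0,0,0],[0,0,0],[0,0,0],[0,0,0],[0,0,0]], yaw=[0,0,0,0,0], grip=[-0.6,-0.6,-0.6,-0.6,-0.6])

```text
time_s: 7.0
ee_pos: [449.7, -370.8, 38.1]
ee_rot: [179.9, 0.1, 85.5]
force: [-1.4, 1.0, 6.9]
gripper_width: 24.5
gripper_force: 14.8
```

The pocket geometry fits the 36/54 mm layout: pocket openings at x = ±27 and y = -102, -66 and -30 mm, with the stored vial at (-27,-66). The vial is gripped at 24.5 mm. I'll carry it to (27,-66), world (585,80.5).

>>> send_rows(xyz=[[0,0,0.02],[0,0,0.05],[0,0.02,0.09],[0.01,0.06,0.13],[0.02,0.1,0.13],[0.03,0.14,0.13],[0.045,0.18,0.13],[0.06,0.218,0.13]], yaw=[0,0,-7,-14,-21,-28,-35,-42], grip=[-0.6,-0.6,-0.6,-0.6,-0.6,-0.6,-0.6,-0.6])

```text
time_s: 7.67
ee_pos: [500.4, -175.5, 167.4]
ee_rot: [179.8, -0.1, 44.9]
force: [0.3, -1.5, -0.4]
gripper_width: 24.3
gripper_force: 14.7
```

>>> send_rows(xyz=[[0.015,0.038,0],[0.03,0.076,0],[0.045,0.114,0],[0.06,0.152,0],[0.07,0.19,0],[0.076,0.22,0],[0.076,0.233,0],[0.076,0.233,0]], yaw=[-7,-14,-21,-28,-35,-40,-40,-40], grip=[-0.6,-0.6,-0.6,-0.6,-0.6,-0.6,-0.6,-0.6])

```text
time_s: 8.33
ee_pos: [576.5, 59.8, 166.3]
ee_rot: [-179.9, -0.1, 5.5]
force: [-0.1, 0.1, -1.1]
gripper_width: 24.7
gripper_force: 14.7
```

>>> send_rows(xyz=[[0,0,0],[0,0,0]], yaw=[0,0], grip=[-0.6,-0.6])

```text
time_s: 8.5
ee_pos: [575.8, 55.3, 166.1]
ee_rot: [180.0, -0.0, 5.3]
force: [1.1, 0.2, 0.7]
gripper_width: 24.4
gripper_force: 14.7
```

Run:
```python
from h import *
s=env.state();print(s['ee_pos'],s['ee_rot'],s['force'],s['qpos'],s['gripper_width'])
grab('scene','sc2.png'); im=cv2.imread('pics/sc2.png')
cv2.imwrite('pics/crop6.png',cv2.resize(im[30:230,150:410],None,fx=3,fy=3,interpolation=cv2.INTER_CUBIC))
```

```text
[575.82032871  55.26106254 166.12572101] [ 1.79964353e+02 -2.28021799e-02  5.29401216e+00] [1.14482885 0.15528198 0.67854623] [ 4.36319257e+00  2.05323289e+01  9.34811832e+01 -3.86209976e-02
  6.59631145e+01  8.90849116e+01] 24.37036493776648
```

View pics/crop6.png

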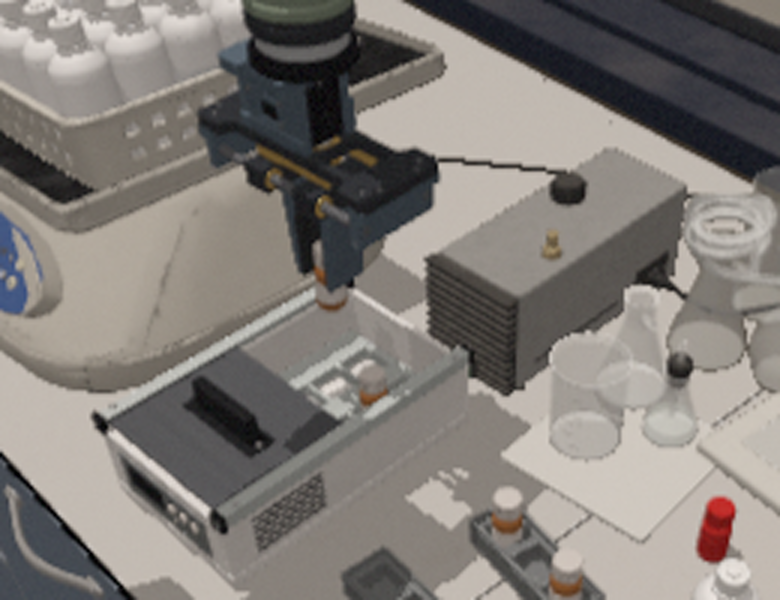

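The vial hangs upright at crop (330,285), just short of its target over the store. The shaker tray at crop (440,60) may be close to the gripper body for the left row, so I'll triangulate it first.

Run:
```python
from h import *
f=eyes.grab_frame('top');g=eyes.grab_frame('scene')
def tri(pt,ps):
    A=[];b=[];L=[]
    for F,(u,v) in((f,pt),(g,ps)):
        P=np.array(F['pose']);d=P[:3,:3]@np.array([(u-F['cx'])/F['fx'],(v-F['cy'])/F['fy'],1]);d/=np.linalg.norm(d)
        L.append((P[:3,3],np.eye(3)-np.outer(d,d)))
    x=np.linalg.solve(L[0][1]+L[1][1],L[0][1]@L[0][0]+L[1][1]@L[1][0])
    return np.round(x),[round(float(np.linalg.norm(M@(x-o))),1) for o,M in L]
print('tray far',tri((117,58),(297,50)))
print('tray near',tri((104,285),(173,105)))
print('basket',tri((76,278),(171,70)))
print('box near right top',tri((248,150),(322,130)))
print('box near left top',tri((193,150),(292,116)))
for z in(0,60,120):print('base edge',ray(f,146,200,z))
```

```text
tray far (array([820., 188., 210.]), [4.6, 4.6])
tray near (array([430., 178., 214.]), [2.1, 2.1])
basket (array([445., 177., 295.]), [5.4, 5.4])
box near right top (array([682., -42., 138.]), [7.4, 7.4])
box near left top (array([685.,  70., 118.]), [3.8, 3.8])
base edge [605.17237405 204.05734682   0.        ]
base edge [594.68582097 180.20243018  60.        ]
base edge [584.19926789 156.34751354 120.        ]
```

The tray edge is at y≈178-185 and z≈210, so gripper clearance is tight at the left row with this wrist angle. I'll put this vial in the right near pocket, world (552,24). The left middle pocket will be filled later with the fingers closing along the store's y.

>>> send_rows(xyz=[[-0.012,-0.016,0],[-0.023,-0.031,0],[-0.023,-0.031,-0.03],[-0.023,-0.031,-0.06],[-0.023,-0.031,-0.08],[-0.023,-0.031,-0.1],[-0.023,-0.031,-0.11],[-0.023,-0.031,-0.11]], yaw=[-1.5,-1.5,-1.5,-1.5,-1.5,-1.5,-1.5,-1.5], grip=[-0.6,-0.6,-0.6,-0.6,-0.6,-0.6,-0.6,-0.6])

```text
time_s: 9.32
ee_pos: [551.3, 24.1, 53.8]
ee_rot: [-180.0, 0.3, 3.7]
force: [0.3, 0.4, -0.2]
gripper_width: 24.6
gripper_force: 14.7
```

>>> send_rows(xyz=[[0,0,-0.003],[0,0,-0.006],[0,0,-0.009],[0,0,-0.009]], yaw=[0,0,0,0], grip=[-0.6,-0.6,-0.6,-0.6])

```text
time_s: 9.65
ee_pos: [553.4, 24.9, 47.2]
ee_rot: [180.0, -0.1, 3.8]
force: [-0.6, 0.2, 0.5]
gripper_width: 24.6
gripper_force: 14.7
```

>>> send_rows(xyz=[[0,0,0],[0,0,0],[0,0,0],[0,0,0.02],[0,0,0.06],[0,0,0.1],[0,0,0.12],[-0.02,-0.035,0.12]], yaw=[0,0,0,0,0,0,0,7], grip=[-0.23,-0.23,-0.23,-0.23,-0.23,-0.23,-0.23,0])

```text
time_s: 10.32
ee_pos: [540.0, -6.1, 172.7]
ee_rot: [179.9, -0.9, 11.0]
force: [2.4, -0.8, 0.8]
gripper_width: 39.4
gripper_force: 0.0
```

>>> send_rows(xyz=[[-0.01,-0.038,0],[-0.02,-0.076,0],[-0.03,-0.114,0],[-0.04,-0.152,0],[-0.05,-0.19,0],[-0.06,-0.228,0],[-0.07,-0.266,0],[-0.08,-0.304,0]], yaw=[7,14,21,28,35,42,49,56], grip=[0,0,0,0,0,0,0,0])

```text
time_s: 10.98
ee_pos: [456.4, -301.1, 167.2]
ee_rot: [180.0, -0.0, 62.8]
force: [0.9, 0.6, -0.6]
gripper_width: 45.5
gripper_force: 0.0
```

Run:
```python
from h import *
s=env.state();print(s['ee_pos'],s['ee_rot'],s['gripper_width'])
f=grab('top','top3.png')
g=grab('scene','sc3.png')
a=cv2.imread('pics/top3.png')[160:310,150:460];b=cv2.imread('pics/sc3.png')[110:340,180:390]
a=cv2.resize(a,None,fx=2.5,fy=3.4,interpolation=cv2.INTER_CUBIC)
cv2.imwrite('pics/crop7.png',a)
```

```text
[ 456.4464765  -301.10182099  167.15858775] [ 1.79958749e+02 -3.91132804e-03  6.27836367e+01] 45.496440861177696
```

View pics/crop7.png

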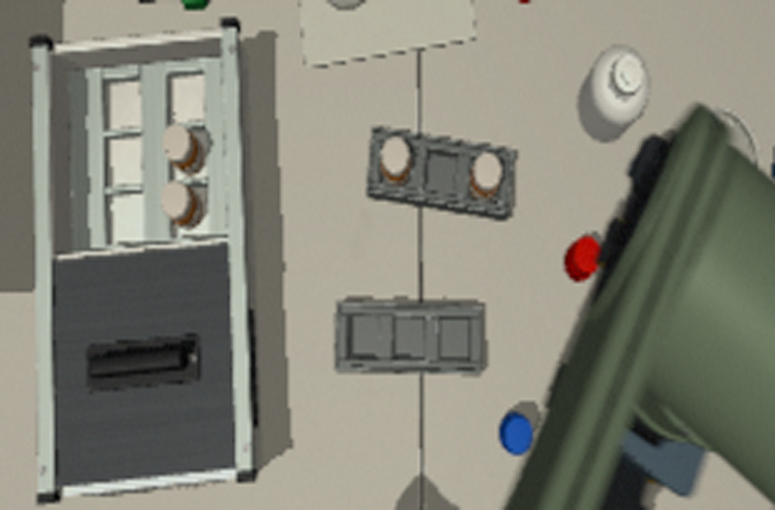

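Two vials now stand in the store at crop (185,148) and (182,202). Racks A and B haven't moved. I'll check rack C in the scene view numerically.

```bash
cat >> h.py <<'E'
def amber(f):
    h=cv2.cvtColor(f['frame'],cv2.COLOR_RGB2HSV)
    m=((h[...,0]>5)&(h[...,0]<20)&(h[...,1]>120)).astype(np.uint8)
    n,l,s,c=cv2.connectedComponentsWithStats(m)
    return [(np.round(c[i],1).tolist(),int(s[i,4])) for i in range(1,n) if s[i,4]>5]
E
python3 - <<'E'
from h import *
old=cv2.cvtColor(cv2.imread('pics/scene0.png'),cv2.COLOR_BGR2RGB)
print(amber({'frame':old}));print(amber(eyes.grab_frame('scene')))
E
```

```text
[([28.1, 27.1], 17), ([16.4, 33.3], 9), ([318.6, 204.5], 37), ([338.2, 225.6], 33), ([347.6, 304.6], 37), ([361.2, 319.6], 35)]
[([273.3, 162.2], 15), ([264.2, 167.9], 13), ([354.5, 185.0], 8), ([347.7, 207.8], 24), ([321.9, 213.4], 66), ([336.9, 225.7], 24), ([360.2, 319.1], 37)]
```

>>> send_rows(xyz=[[-0.003,-0.035,0],[-0.006,-0.07,0],[-0.01,-0.107,0],[-0.01,-0.107,0],[-0.01,-0.107,0],[-0.01,-0.107,0]], yaw=[7,14,21,23,23,23], grip=[0,0,0,0,0,0])

```text
time_s: 11.63
ee_pos: [447.5, -405.2, 166.6]
ee_rot: [-180.0, -0.1, 85.4]
force: [-0.2, -0.4, -1.0]
gripper_width: 45.8
gripper_force: 0.0
```

>>> send_rows(xyz=[[-0.001,-0.003,-0.04],[-0.001,-0.003,-0.08],[-0.001,-0.003,-0.11],[-0.001,-0.003,-0.13],[-0.001,-0.003,-0.13],[-0.001,-0.003,-0.13],[-0.001,-0.003,-0.13],[-0.001,-0.003,-0.13]], yaw=[0,0,0,0,0,0,0,0], grip=[0,0,0,0,0,-0.6,-0.6,-0.6])

```text
time_s: 12.3
ee_pos: [447.4, -409.9, 39.0]
ee_rot: [179.8, 0.1, 85.5]
force: [-1.4, 0.9, 1.4]
gripper_width: 28.6
gripper_force: 0.7
```

>>> send_rows(xyz=[[0,0,0],[0,0,0],[0,0,0],[0,0,0],[0,0,0.02],[0,0,0.05],[0,0.02,0.09],[0,0.05,0.13]], yaw=[0,0,0,0,0,0,2,4], grip=[-0.6,-0.6,-0.6,-0.6,-0.6,-0.6,-0.6,-0.6])

```text
time_s: 12.97
ee_pos: [446.3, -367.2, 159.0]
ee_rot: [179.9, 0.0, 89.4]
force: [0.4, -0.8, 0.7]
gripper_width: 24.7
gripper_force: 14.6
```

>>> send_rows(xyz=[[0.012,0.038,0],[0.024,0.076,0],[0.036,0.114,0],[0.048,0.152,0],[0.06,0.19,0],[0.072,0.228,0],[0.084,0.266,0],[0.096,0.304,0]], yaw=[2,4,4,4,4,4,4,4], grip=[-0.6,-0.6,-0.6,-0.6,-0.6,-0.6,-0.6,-0.6])

```text
time_s: 13.63
ee_pos: [542.5, -60.3, 157.9]
ee_rot: [179.9, 0.0, 93.4]
force: [1.6, -0.1, -0.7]
gripper_width: 24.5
gripper_force: 14.6
```

>>> send_rows(xyz=[[0.014,0.035,0],[0.028,0.07,0],[0.041,0.105,0],[0.041,0.125,0],[0.041,0.125,0],[0.041,0.125,0]], yaw=[0,0,0,0,0,0], grip=[-0.6,-0.6,-0.6,-0.6,-0.6,-0.6])

```text
time_s: 14.13
ee_pos: [583.0, 63.6, 157.4]
ee_rot: [-180.0, 0.0, 93.6]
force: [0.4, -0.1, -0.7]
gripper_width: 24.6
gripper_force: 14.6
```

>>> send_rows(xyz=[[0.002,0.017,0],[0.002,0.017,0],[0.002,0.017,-0.035],[0.002,0.017,-0.07],[0.002,0.017,-0.09],[0.002,0.017,-0.1],[0.002,0.017,-0.105],[0.002,0.017,-0.11]], yaw=[0,0,0,0,0,0,0,0], grip=[-0.6,-0.6,-0.6,-0.6,-0.6,-0.6,-0.6,-0.6])

```text
time_s: 14.8
ee_pos: [585.9, 78.9, 48.1]
ee_rot: [179.9, 0.0, 93.4]
force: [0.7, 0.4, 0.5]
gripper_width: 24.3
gripper_force: 14.7
```

>>> send_rows(xyz=[[0,0,0],[0,0,0]], yaw=[0,0], grip=[-0.6,-0.6])

```text
time_s: 14.97
ee_pos: [586.0, 79.5, 48.7]
ee_rot: [179.9, -0.0, 93.4]
force: [0.1, 0.5, -0.1]
gripper_width: 24.6
gripper_force: 14.7
```

>>> send_rows(xyz=[[0,0,-0.001],[0,0,-0.001],[0,0,-0.001],[0,0,0.02],[0,0,0.06],[0,0,0.1],[0,0,0.11],[0,-0.035,0.11]], yaw=[0,0,0,0,0,0,0,-7], grip=[-0.23,-0.23,-0.23,-0.23,-0.23,-0.23,-0.23,-0.1])

```text
time_s: 15.63
ee_pos: [588.3, 49.1, 162.6]
ee_rot: [179.4, -0.2, 86.6]
force: [0.5, -0.4, -1.2]
gripper_width: 39.1
gripper_force: 0.0
```

>>> send_rows(xyz=[[-0.001,-0.038,0],[-0.002,-0.076,0],[-0.004,-0.114,0],[-0.005,-0.152,0],[-0.006,-0.18,0],[-0.006,-0.192,0],[-0.006,-0.192,0],[-0.006,-0.192,0]], yaw=[-7,-14,-21,-28,-35,-42,-49,-56], grip=[0,0,0,0,0,0,0,0])

```text
time_s: 16.3
ee_pos: [579.0, -148.6, 157.7]
ee_rot: [180.0, -0.0, 30.0]
force: [-0.1, 0.1, -0.7]
gripper_width: 45.5
gripper_force: 0.0
```

>>> send_rows(xyz=[[0,0,0],[0,0,0],[0,0,0],[0,0,0],[0,0,0]], yaw=[-7,-14,-21,-27,-27], grip=[0,0,0,0,0])

```text
time_s: 16.72
ee_pos: [579.2, -147.2, 157.8]
ee_rot: [180.0, -0.0, 3.4]
force: [-0.2, 0.0, 0.9]
gripper_width: 45.6
gripper_force: 0.0
```

Run:
```python
from h import *
s=env.state();print(s['ee_pos'],s['ee_rot'],s['gripper_width'])
f=grab('top','top4.png');g=grab('scene','sc4.png')
print(amber(f));print(amber(g))
a=cv2.imread('pics/top4.png')[150:310,150:460];b=cv2.imread('pics/sc4.png')[110:310,170:400]
c=np.vstack([cv2.resize(a,(560,289),interpolation=cv2.INTER_CUBIC),cv2.resize(b,(560,311),interpolation=cv2.INTER_CUBIC)[:311]])
cv2.imwrite('pics/crop8.png',c)
```

```text
[ 579.20446868 -147.19097867  157.76403824] [ 1.79987641e+02 -1.60553327e-02  3.36601841e+00] 45.59820085481758
[([543.1, 218.3], 101), ([309.7, 212.2], 12), ([345.1, 216.6], 14)]
[([307.3, 128.4], 69), ([327.6, 123.2], 10), ([340.6, 128.8], 32), ([299.1, 132.9], 11), ([330.0, 147.2], 6), ([326.5, 150.8], 6), ([260.7, 153.0], 30), ([273.5, 162.2], 16), ([264.5, 168.0], 12), ([319.6, 205.9], 34), ([338.8, 227.0], 35)]
```

View pics/crop8.png

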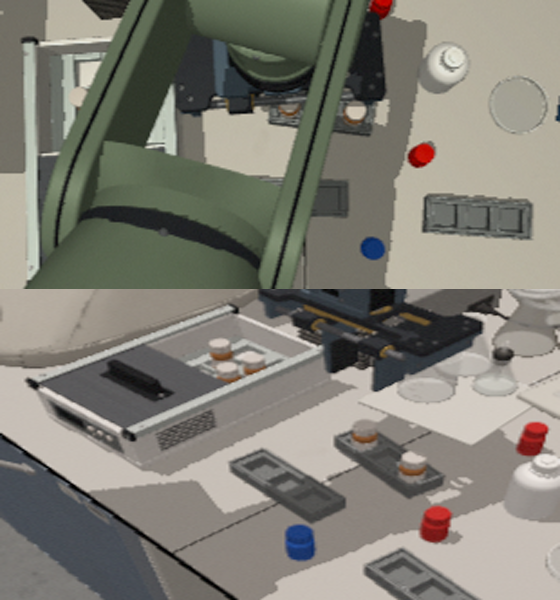

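Three vials stand in the store. Rack A with its two vials is at scene (320,206) and (339,227), a shift of about 1 px. I'll check whether rack A was nudged.

Run:
```python
from h import *
for n in('top0','top2','top3','top4','scene0','sc2','sc3','sc4'):
    im=cv2.cvtColor(cv2.imread(f'pics/{n}.png'),cv2.COLOR_BGR2RGB)
    print(n,[x for x in amber({'frame':im}) if 295<x[0][0]<360 and 190<x[0][1]<230])
f=eyes.grab_frame('top');g=eyes.grab_frame('scene')
for p in [(579.5,-148.6,40),(569.1,-222.7,40)]:
    print([np.round(np.array(proj(F,np.array(p)+d))-proj(F,p),2) for F in(f,g) for d in([5,0,0],[0,5,0])])
```

```text
top0 [([308.3, 211.5], 10), ([341.6, 215.6], 9)]
top2 [([307.9, 211.7], 9), ([341.2, 215.5], 8)]
top3 [([308.3, 211.5], 10), ([341.2, 215.5], 8)]
top4 [([309.7, 212.2], 12), ([345.1, 216.6], 14)]
scene0 [([318.6, 204.5], 37), ([338.2, 225.6], 33)]
sc2 [([318.7, 204.6], 36), ([338.2, 225.6], 33)]
sc3 [([329.6, 213.4], 92), ([308.7, 223.7], 7), ([337.5, 225.8], 26)]
sc4 [([319.6, 205.9], 34), ([338.8, 227.0], 35)]
[array([-0.01, -2.36]), array([-2.39,  0.02]), array([ 1.52, -1.07]), array([-1.44, -1.16])]
[array([-0.04, -2.37]), array([-2.39,  0.02]), array([ 1.54, -1.17]), array([-1.56, -1.27])]
```

Rack A seems to have shifted by about (-1.5,-4) mm, within grip tolerance. I'll pick its first vial at about (578,-152).

>>> send_rows(xyz=[[-0.001,-0.005,-0.04],[-0.001,-0.005,-0.08],[-0.001,-0.005,-0.105],[-0.001,-0.005,-0.121],[-0.001,-0.005,-0.121],[-0.001,-0.005,-0.121],[-0.001,-0.005,-0.121],[-0.001,-0.005,-0.121]], yaw=[0,0,0,0,0,0,0,0], grip=[0,0,0,0,0,-0.6,-0.6,-0.6])

```text
time_s: 17.58
ee_pos: [579.1, -152.4, 38.1]
ee_rot: [179.9, -0.1, 3.5]
force: [-0.3, -0.1, -0.3]
gripper_width: 28.4
gripper_force: 0.0
```

>>> send_rows(xyz=[[0,0,0],[0,0,0],[0,0,0],[0,0,0],[0,0,0.02],[0,0,0.05],[0,0,0.09],[0,0.01,0.125]], yaw=[0,0,0,0,0,0,0,0], grip=[-0.6,-0.6,-0.6,-0.6,-0.6,-0.6,-0.6,-0.6])

```text
time_s: 18.25
ee_pos: [577.8, -143.3, 163.0]
ee_rot: [180.0, 0.0, 3.4]
force: [1.1, -0.4, -0.3]
gripper_width: 24.2
gripper_force: 15.0
```

>>> send_rows(xyz=[[0.01,0.038,0],[0.02,0.076,0],[0.03,0.114,0],[0.04,0.15,0],[0.046,0.172,0],[0.046,0.172,0],[0.046,0.172,0],[0.046,0.172,0]], yaw=[0,0,0,0,0,0,0,0], grip=[-0.6,-0.6,-0.6,-0.6,-0.6,-0.6,-0.6,-0.6])

```text
time_s: 18.92
ee_pos: [623.7, 29.2, 161.3]
ee_rot: [180.0, 0.1, 3.5]
force: [0.4, -0.8, -0.7]
gripper_width: 24.2
gripper_force: 15.0
```

>>> send_rows(xyz=[[0,0,-0.035],[0,0,-0.07],[0,0,-0.09],[0,0,-0.105],[0,0,-0.11],[0,0,-0.115],[0,0,-0.115],[0,0,-0.115]], yaw=[0,0,0,0,0,0,0,0], grip=[-0.6,-0.6,-0.6,-0.6,-0.6,-0.6,-0.6,-0.6])

```text
time_s: 19.58
ee_pos: [625.0, 29.0, 47.8]
ee_rot: [180.0, -0.1, 3.4]
force: [0.6, 1.1, 0.1]
gripper_width: 24.3
gripper_force: 15.0
```

>>> send_rows(xyz=[[0,0,0],[0,0,0],[0,0,0],[0,0,0.02],[0,0,0.06],[0,0,0.1],[0,0,0.115],[-0.007,-0.035,0.115]], yaw=[0,0,0,0,0,0,0,0], grip=[-0.23,-0.23,-0.23,-0.23,-0.23,-0.23,-0.23,0])

```text
time_s: 20.25
ee_pos: [621.5, -0.9, 167.5]
ee_rot: [-179.9, -0.7, 3.7]
force: [1.9, -0.8, -0.2]
gripper_width: 39.2
gripper_force: 0.0
```

>>> send_rows(xyz=[[-0.008,-0.038,0],[-0.016,-0.076,0],[-0.024,-0.114,0],[-0.032,-0.152,0],[-0.04,-0.19,0],[-0.049,-0.22,0],[-0.049,-0.22,0],[-0.049,-0.22,0]], yaw=[0,0,0,0,0,0,0,0], grip=[0,0,0,0,0,0,0,0])

```text
time_s: 20.92
ee_pos: [567.7, -226.6, 161.8]
ee_rot: [-180.0, -0.0, 3.3]
force: [0.3, -0.3, 0.1]
gripper_width: 45.7
gripper_force: 0.0
```

Run:
```python
from h import *
s=env.state();print(s['ee_pos'],s['ee_rot'],s['gripper_width'])
f=grab('top','top5.png');g=grab('scene','sc5.png')
print(amber(f));print(amber(g))
```

```text
[ 567.71594659 -226.64236659  161.77869755] [-1.79992711e+02 -2.07198471e-02  3.27085075e+00] 45.694269875832624
[([225.3, 188.8], 23), ([199.6, 207.0], 27), ([225.7, 205.7], 22), ([543.0, 218.2], 100), ([345.1, 216.7], 14), ([225.4, 222.4], 20)]
[([331.8, 149.0], 67), ([353.7, 143.8], 12), ([368.0, 150.0], 41), ([260.8, 153.1], 29), ([323.6, 151.2], 8), ([282.8, 155.5], 13), ([273.3, 162.2], 15), ([264.8, 168.0], 11), ([353.4, 174.2], 8), ([338.6, 226.9], 35)]
```

All four store vials are in place, and the last one is at (567.5,-226.5). I'll turn the wrist -28° so the gripper body keeps clear of the white bottle.

>>> send_rows(xyz=[[0,0,0],[0,0,-0.02],[0,0,-0.04],[0,0,-0.06],[0,0,-0.09],[0,0,-0.115],[0,0,-0.124],[0,0,-0.124]], yaw=[-7,-14,-21,-28,-28,-28,-28,-28], grip=[0,0,0,0,0,0,0,0])

```text
time_s: 21.68
ee_pos: [567.0, -223.1, 35.3]
ee_rot: [180.0, 0.3, -24.4]
force: [-0.5, -0.3, -0.6]
gripper_width: 45.6
gripper_force: 0.0
```

>>> send_rows(xyz=[[0,0,0],[0,0,0],[0,0,0],[0,0,0],[0,0,0],[0,0,0],[0,0,0],[0,0,0.02]], yaw=[0,0,0,0,0,0,0,0], grip=[-0.6,-0.6,-0.6,-0.6,-0.6,-0.6,-0.6,-0.6])

```text
time_s: 22.35
ee_pos: [566.0, -224.4, 55.2]
ee_rot: [180.0, 0.4, -24.6]
force: [0.1, -0.1, -0.7]
gripper_width: 24.3
gripper_force: 14.9
```

>>> send_rows(xyz=[[0,0,0.04],[0,0.01,0.08],[-0.002,0.045,0.108],[-0.004,0.083,0.108],[-0.006,0.12,0.108],[-0.009,0.158,0.108],[-0.011,0.196,0.108],[-0.013,0.23,0.108]], yaw=[0,0,7,14,21,28,28,28], grip=[-0.6,-0.6,-0.6,-0.6,-0.6,-0.6,-0.6,-0.6])

```text
time_s: 23.02
ee_pos: [554.4, 6.9, 165.8]
ee_rot: [-180.0, 0.0, 3.5]
force: [-0.3, 0.6, -0.3]
gripper_width: 24.2
gripper_force: 14.9
```

>>> send_rows(xyz=[[0,0.02,0],[-0.002,0.035,0],[-0.003,0.045,0],[-0.003,0.045,0],[-0.003,0.045,0]], yaw=[0,0,0,0,0], grip=[-0.6,-0.6,-0.6,-0.6,-0.6])

```text
time_s: 23.43
ee_pos: [552.1, 49.6, 165.6]
ee_rot: [180.0, 0.0, 3.5]
force: [0.6, -0.2, -0.9]
gripper_width: 24.6
gripper_force: 14.9
```

Run:
```python
from h import *
s=env.state();print(s['ee_pos'],s['ee_rot'],s['force'])
grab('scene','sc6.png'); im=cv2.imread('pics/sc6.png')
cv2.imwrite('pics/crop9.png',cv2.resize(im[30:210,120:330],None,fx=3.3,fy=3.3,interpolation=cv2.INTER_CUBIC))
```

```text
[552.08477604  49.59073365 165.63203127] [1.79969536e+02 9.06076438e-03 3.49050539e+00] [ 0.58338461 -0.1830296  -0.91174123]
```

View pics/crop9.png

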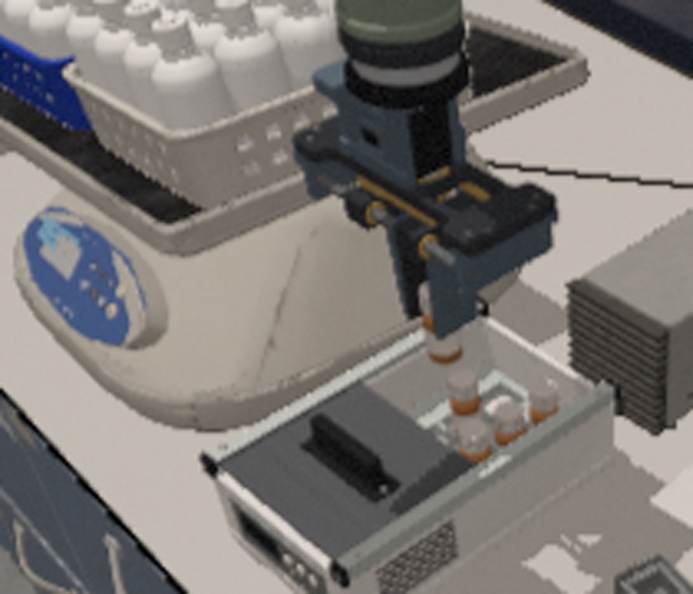

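The vial hangs upright at crop (445,345), and four vials stand in the store. I'll edge 26 mm left at low speed, watching the force, and lower it.

>>> send_rows(xyz=[[-0.001,0.009,0],[-0.002,0.018,0],[-0.003,0.026,0],[-0.003,0.026,0],[-0.003,0.026,0],[-0.003,0.026,0]], yaw=[0,0,0,0,0,0], grip=[-0.6,-0.6,-0.6,-0.6,-0.6,-0.6])

```text
time_s: 23.98
ee_pos: [549.2, 75.8, 165.6]
ee_rot: [180.0, 0.0, 3.5]
force: [0.6, 0.1, -0.4]
gripper_width: 24.3
gripper_force: 14.9
```

>>> send_rows(xyz=[[0,0,-0.03],[0,0,-0.06],[0,0,-0.085],[0,0,-0.1],[0,0,-0.11],[0,0,-0.115],[0,0,-0.118],[0,0,-0.118]], yaw=[0,0,0,0,0,0,0,0], grip=[-0.6,-0.6,-0.6,-0.6,-0.6,-0.6,-0.6,-0.6])

```text
time_s: 24.65
ee_pos: [554.0, 76.2, 51.7]
ee_rot: [-180.0, -0.6, 3.5]
force: [1.2, 0.2, 16.3]
gripper_width: 24.8
gripper_force: 15.2
```

There is 16 N upwards and an x deflection: the vial is probably off-centre in the pads. I'll raise it and measure its offset numerically.

>>> send_rows(xyz=[[0,0,0.02],[0,0,0.05],[0,0,0.09],[0,0,0.118],[0,0,0.118]], yaw=[0,0,0,0,0], grip=[-0.6,-0.6,-0.6,-0.6,-0.6])

```text
time_s: 25.07
ee_pos: [553.5, 76.0, 172.7]
ee_rot: [-180.0, -0.8, 3.4]
force: [1.4, 0.5, 0.2]
gripper_width: 24.7
gripper_force: 14.7
```

Run:
```python
from h import *
s=env.state();p=s['ee_pos'];print(p,s['ee_rot'],s['force'],s['gripper_width'])
def rep(F,p):
    h=cv2.cvtColor(F['frame'],cv2.COLOR_RGB2HSV)
    u,v=proj(F,[p[0],p[1],p[2]-20]);u0,v0=int(u),int(v)
    m=((h[...,0]>5)&(h[...,0]<20)&(h[...,1]>120))
    ys,xs=np.nonzero(m[v0-15:v0+16,u0-15:u0+16]); 
    print('pred',round(u,1),round(v,1),'amber',xs.mean()+u0-15,ys.mean()+v0-15,len(xs),'ranges',xs.min()+u0-15,xs.max()+u0-15,ys.min()+v0-15,ys.max()+v0-15)
rep(grab('scene','sc7.png'),p)
P=np.array([552.1,49.6,165.6])
F=eyes.grab_frame('scene');F['frame']=cv2.cvtColor(cv2.imread('pics/sc6.png'),cv2.COLOR_BGR2RGB);rep(F,P)
F['frame']=cv2.cvtColor(cv2.imread('pics/sc2.png'),cv2.COLOR_BGR2RGB);rep(F,np.array([575.8,55.3,166.1]))
f=grab('top','top7.png');print(amber(f));print(amber(grab('scene')))
for d in([5,0,0],[0,5,0],[0,0,5]):print(np.round(np.array(proj(F,p+d))-proj(F,p),2))
im=cv2.imread('pics/sc7.png')
cv2.imwrite('pics/crop10.png',cv2.resize(im[60:200,190:320],None,fx=4.2,fy=4.2,interpolation=cv2.INTER_CUBIC))
```

```text
[553.47388978  75.98699688 172.65890524] [-179.96825604   -0.80407795    3.43566538] [1.39910092 0.45599199 0.21649076] 24.74867697100833
pred 246.6 125.0 amber 243.51428571428573 122.54285714285714 35 ranges 240 250 115 130
pred 253.2 132.7 amber 252.25 133.16666666666666 24 ranges 248 259 125 139
pred 259.6 127.3 amber 257.8 124.85 20 ranges 254 264 119 132
[([224.7, 189.0], 26), ([225.4, 205.8], 23), ([542.9, 218.2], 102), ([225.4, 222.4], 20)]
[([227.6, 84.1], 42), ([255.2, 83.1], 19), ([224.7, 87.7], 6), ([239.8, 91.5], 12), ([239.6, 99.8], 16), ([240.6, 120.4], 19), ([245.1, 132.3], 16), ([260.7, 153.0], 30), ([282.9, 155.7], 15), ([273.1, 162.2], 19), ([264.2, 167.8], 16)]
[ 1.72 -0.85]
[-1.26 -0.94]
[-0.26 -1.75]
```

View pics/crop10.png

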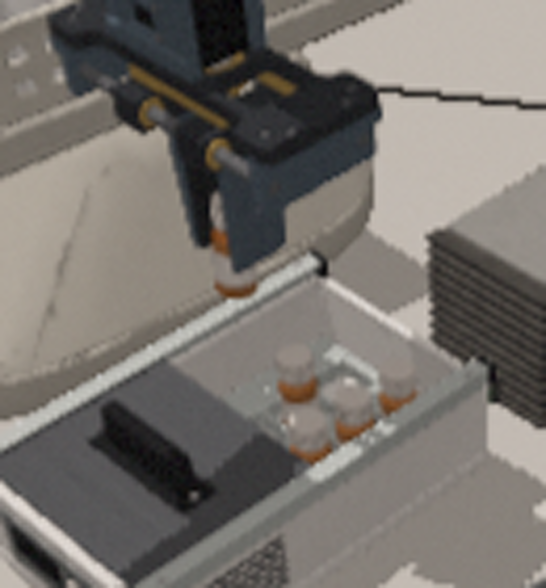

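The vial is still held upright at crop (235,270), and the other four stand undisturbed. I'll let the arm settle and compare the lower amber blob with that of the first, good carry.

>>> send_rows(xyz=[[0,0,0],[0,0,0],[0,0,0]], yaw=[0,0,0], grip=[-0.6,-0.6,-0.6])

```text
time_s: 25.52
ee_pos: [548.7, 75.7, 164.5]
ee_rot: [180.0, 0.1, 3.5]
force: [0.3, -0.1, -0.3]
gripper_width: 25.0
gripper_force: 14.7
```

Run:
```python
from h import *
s=env.state();p=s['ee_pos'];print(p,s['ee_rot'],s['force'])
F=grab('scene','sc8.png')
for n,q in(('sc2',[575.8,55.3,166.1]),('sc6',[552.1,49.6,165.6]),('sc8',p)):
    F['frame']=cv2.cvtColor(cv2.imread(f'pics/{n}.png'),cv2.COLOR_BGR2RGB)
    u,v=proj(F,[q[0],q[1],q[2]-26]);print(n,[(np.round([a[0]-u,a[1]-v],1).tolist(),k) for a,k in amber(F) if abs(a[0]-u)<12 and abs(a[1]-v)<20])
    # bottom rim: lowest amber pixels
    h=cv2.cvtColor(F['frame'],cv2.COLOR_RGB2HSV);m=((h[...,0]>5)&(h[...,0]<22)&(h[...,1]>80))
    ys,xs=np.nonzero(m[int(v)-10:int(v)+16,int(u)-14:int(u)+14]);ys=ys+int(v)-10;xs=xs+int(u)-14
    print('  xr',xs.min()-u,xs.max()-u,'ymax',ys.max()-v)
```

```text
[548.66045492  75.6761617  164.47607891] [1.79986950e+02 1.33489644e-01 3.45102070e+00] [ 0.33319282 -0.05042281 -0.28804041]
sc2 [([-3.7, -8.1], 13), ([1.2, 2.4], 7)]
  xr -5.8368352785144 4.1631647214856 ymax 3.6670978354659383
sc6 [([-4.3, -7.5], 11), ([1.5, 3.5], 13), ([7.3, 18.3], 30)]
  xr -5.429905398951547 5.570094601048453 ymax 4.261044736364909
sc8 [([-5.2, -9.9], 20), ([-1.5, 2.0], 15)]
  xr -6.811979326315111 3.188020673684889 ymax 3.331563491224898
```

The vial seems to have slipped up about 5 mm and back about 5 mm in x relative to the pads, after touching the block rim. I'll retry corrected: TCP x +4.5, y +3, then lower in steps while reading the force.

>>> send_rows(xyz=[[0.0045,0.003,0],[0.0045,0.003,-0.03],[0.0045,0.003,-0.06],[0.0045,0.003,-0.085],[0.0045,0.003,-0.1],[0.0045,0.003,-0.105],[0.0045,0.003,-0.105],[0.0045,0.003,-0.105]], yaw=[0,0,0,0,0,0,0,0], grip=[-0.6,-0.6,-0.6,-0.6,-0.6,-0.6,-0.6,-0.6])

```text
time_s: 26.23
ee_pos: [554.5, 78.9, 61.2]
ee_rot: [-180.0, -0.1, 3.5]
force: [0.1, -0.3, -0.3]
gripper_width: 24.8
gripper_force: 14.7
```

>>> send_rows(xyz=[[0,0,-0.002],[0,0,-0.004],[0,0,-0.006],[0,0,-0.006]], yaw=[0,0,0,0], grip=[-0.6,-0.6,-0.6,-0.6])

```text
time_s: 26.57
ee_pos: [553.7, 78.7, 54.8]
ee_rot: [180.0, -0.0, 3.5]
force: [-0.4, -0.3, -0.3]
gripper_width: 24.8
gripper_force: 14.7
```

>>> send_rows(xyz=[[0,0,-0.002],[0,0,-0.004],[0,0,-0.005],[0,0,-0.005]], yaw=[0,0,0,0], grip=[-0.6,-0.6,-0.6,-0.6])

```text
time_s: 26.9
ee_pos: [553.5, 78.7, 49.3]
ee_rot: [180.0, 0.0, 3.5]
force: [-0.1, -0.3, -0.6]
gripper_width: 24.5
gripper_force: 14.7
```

>>> send_rows(xyz=[[0,0,-0.002],[0,0,-0.004],[0,0,-0.005],[0,0,-0.005]], yaw=[0,0,0,0], grip=[-0.6,-0.6,-0.6,-0.6])

```text
time_s: 27.23
ee_pos: [553.5, 78.7, 44.3]
ee_rot: [180.0, 0.0, 3.5]
force: [0.9, 0.5, -0.7]
gripper_width: 25.2
gripper_force: 14.7
```

>>> send_rows(xyz=[[0,0,-0.001],[0,0,-0.002],[0,0,-0.002]], yaw=[0,0,0], grip=[-0.6,-0.6,-0.6])

```text
time_s: 27.48
ee_pos: [553.9, 78.8, 42.9]
ee_rot: [180.0, -0.0, 3.5]
force: [-0.7, 0.3, 1.9]
gripper_width: 24.5
gripper_force: 14.8
```

>>> send_rows(xyz=[[0,0,-0.001],[0,0,-0.002],[0,0,-0.002]], yaw=[0,0,0], grip=[-0.6,-0.6,-0.6])

```text
time_s: 27.73
ee_pos: [554.5, 78.4, 42.3]
ee_rot: [179.9, -0.1, 3.5]
force: [-1.9, -1.3, 10.3]
gripper_width: 24.7
gripper_force: 15.0
```

>>> send_rows(xyz=[[0,0,0.002],[0,0,0.002],[0,0,0.002],[0,0,0.02],[0,0,0.05],[0,0,0.08],[0,0,0.11],[0,0,0.12]], yaw=[0,0,0,0,0,0,0,0], grip=[-0.23,-0.23,-0.23,-0.23,-0.23,-0.23,-0.23,-0.23])

```text
time_s: 28.4
ee_pos: [555.9, 79.1, 164.7]
ee_rot: [-180.0, -0.4, 3.5]
force: [1.4, -0.2, 0.8]
gripper_width: 35.1
gripper_force: 0.0
```

>>> send_rows(xyz=[[0,-0.04,0],[0,-0.08,0],[0,-0.12,0],[0,-0.16,0],[0,-0.2,0],[-0.01,-0.24,0],[-0.02,-0.28,0],[-0.02,-0.31,0]], yaw=[7,14,21,28,35,42,49,56], grip=[0.3,0.3,0.3,0.3,0.3,0.3,0.3,0.3])

```text
time_s: 29.07
ee_pos: [532.3, -227.8, 159.3]
ee_rot: [-179.8, 0.0, 56.7]
force: [0.8, 0.7, 0.5]
gripper_width: 59.1
gripper_force: 0.0
```

Run:
```python
from h import *
s=env.state();print(s['ee_pos'],s['ee_rot'],s['gripper_width'])
f=grab('top','top9.png');g=grab('scene','sc9.png');print(amber(f));print(amber(g))
for x in(27,-27):
  for y in(-102,-66,-30): print(np.round(proj(f,[*st(x,y),40]),1),np.round(proj(g,[*st(x,y),40]),1))
b=cv2.imread('pics/top9.png')[160:310,150:460]
cv2.imwrite('pics/crop11.png',cv2.resize(b,(775,450),interpolation=cv2.INTER_CUBIC))
```

```text
[ 532.29926662 -227.80673432  159.34497612] [-1.79833727e+02  2.09649752e-02  5.67399397e+01] 59.14639859449809
[([224.7, 189.0], 26), ([199.6, 207.0], 27), ([225.7, 205.7], 22), ([543.1, 218.2], 101), ([225.4, 222.4], 20), ([201.7, 225.4], 23)]
[([356.2, 148.7], 33), ([260.7, 153.0], 30), ([282.4, 155.6], 11), ([253.0, 159.6], 12), ([273.3, 162.2], 15), ([336.1, 167.3], 43), ([265.1, 167.8], 12), ([315.9, 170.2], 20), ([309.5, 171.0], 10)]
[197.2 189. ] [270.3 147.3]
[197.8 205.9] [260.3 153.7]
[198.3 223.1] [250.  160.3]
[223.1 187.1] [284.1 156.6]
[223.8 204. ] [274.1 163.3]
[224.5 221.1] [263.8 170.2]
```

View pics/crop11.png

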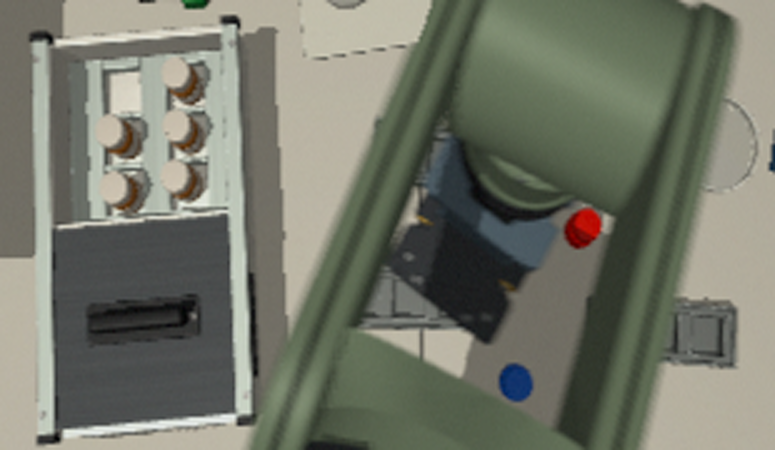

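Five vials stand in the store pockets (crop caps (118,135), (121,190), (183,75), (185,130), (182,180)), and the free pocket is left-far. I'll check the heights and upright stance numerically from the caps.

Run:
```python
from h import *
f=eyes.grab_frame('top');g=eyes.grab_frame('scene')
def L(F,u,v):
    P=np.array(F['pose']);d=P[:3,:3]@np.array([(u-F['cx'])/F['fx'],(v-F['cy'])/F['fy'],1]);d/=np.linalg.norm(d);return P[:3,3],np.eye(3)-np.outer(d,d)
def blob(F,p):
    u,v=proj(F,p);h=cv2.cvtColor(F['frame'],cv2.COLOR_RGB2HSV).astype(int);a=F['frame'].astype(int)
    r=9;u0,v0=int(round(u)),int(round(v))
    w=a[v0-r:v0+r+1,u0-r:u0+r+1]
    # cap is warm white: red-blue larger than aluminium
    m=((w[...,0]-w[...,2]>12)&(w[...,0]>120)&(h[v0-r:v0+r+1,u0-r:u0+r+1,1]<90)).astype(np.uint8)
    n,l,s,c=cv2.connectedComponentsWithStats(m)
    if n<2:return None
    i=1+np.argmax(s[1:,4]);return c[i][0]+u0-r,c[i][1]+v0-r,s[i,4],(u,v)
for n,x,y in(('LM',27,-66),('LN',25,-29),('RF',-27,-102),('RM',-27,-66),('RN',-27,-30)):
    p=[*st(x,y),72];A=blob(f,p);B=blob(g,p)
    o=[L(f,*A[:2]),L(g,*B[:2])];X=np.linalg.solve(o[0][1]+o[1][1],o[0][1]@o[0][0]+o[1][1]@o[1][0]);d=X[:2]-S0
    print(n,np.round(X,1),'store',np.round([d@SX,d@SY],1),A[2],B[2])
```

```text
LM [589.5  82.8  62.1] store [ 29.1 -70.8] 135 89
LN [547.6  77.2  65. ] store [ 26.2 -28.7] 110 82
RF [623.5  34.5  59.6] store [ -21.4 -101.6] 99 18
RM [591.7  30.   61.4] store [-23.8 -69.6] 122 95
RN [554.5  28.9  68.8] store [-22.5 -32.4] 105 116
```

The heights agree among the vials within the measuring spread. Next I'll shut the cover: grip the rib at about (457,42).

>>> send_rows(xyz=[[-0.01,0.038,0],[-0.02,0.076,0],[-0.03,0.114,0],[-0.045,0.152,0],[-0.06,0.19,0],[-0.07,0.228,0],[-0.075,0.26,0],[-0.075,0.27,0]], yaw=[7,14,21,28,35,37,37,37], grip=[0.2,0.2,0.2,0.2,0.2,0.2,0.2,0.2])

```text
time_s: 29.93
ee_pos: [456.7, 48.2, 160.4]
ee_rot: [-179.9, -0.1, 93.7]
force: [-0.2, -1.1, -0.6]
gripper_width: 54.6
gripper_force: 0.0
```

>>> send_rows(xyz=[[0,0,0],[0,0,0],[0,0,0]], yaw=[0,0,0], grip=[0.2,0.2,0.2])

```text
time_s: 30.18
ee_pos: [459.3, 42.9, 160.5]
ee_rot: [-180.0, 0.0, 93.4]
force: [1.1, -0.7, -0.4]
gripper_width: 54.8
gripper_force: 0.0
```

>>> send_rows(xyz=[[-0.002,0,-0.03],[-0.002,0,-0.055],[-0.002,0,-0.066],[-0.002,0,-0.066],[-0.002,0,-0.066],[-0.002,0,-0.066],[-0.002,0,-0.066],[-0.002,0,-0.066]], yaw=[0,0,0,0,0,0,0,0], grip=[0.2,0.2,0.2,0.2,-0.95,-0.95,-0.95,-0.95])

```text
time_s: 30.85
ee_pos: [458.0, 43.2, 95.6]
ee_rot: [179.9, -0.0, 93.4]
force: [-0.5, -0.6, -0.2]
gripper_width: 31.0
gripper_force: 0.0
```

>>> send_rows(xyz=[[0,0,0],[0,0,0],[0,0,0],[0,0,0],[0,0,0],[0,0,0],[0.01,0.0007,0],[0.025,0.0016,0]], yaw=[0,0,0,0,0,0,0,0], grip=[-0.95,-0.95,-0.95,-0.95,-0.95,-0.95,-0.95,-0.95])

```text
time_s: 31.52
ee_pos: [480.1, 44.9, 95.0]
ee_rot: [-179.8, 0.0, 93.4]
force: [-3.7, 0.6, 5.9]
gripper_width: 12.3
gripper_force: 15.0
```

>>> send_rows(xyz=[[0.015,0.001,0],[0.03,0.002,0],[0.045,0.003,0],[0.06,0.004,0],[0.075,0.005,0],[0.088,0.0058,0],[0.098,0.0064,0],[0.098,0.0064,0]], yaw=[0,0,0,0,0,0,0,0], grip=[-0.95,-0.95,-0.95,-0.95,-0.95,-0.95,-0.95,-0.95])

```text
time_s: 32.18
ee_pos: [582.5, 51.6, 95.0]
ee_rot: [179.8, -0.0, 93.4]
force: [3.2, 0.2, 2.7]
gripper_width: 12.0
gripper_force: 15.0
```

>>> send_rows(xyz=[[0.002,0,0],[0.004,0,0],[0.004,0,0],[0.004,0,0]], yaw=[0,0,0,0], grip=[-0.95,-0.95,-0.95,-0.95])

```text
time_s: 32.52
ee_pos: [583.6, 51.7, 95.0]
ee_rot: [-180.0, -0.0, 93.4]
force: [-0.9, 1.3, 5.8]
gripper_width: 12.0
gripper_force: 15.0
```

>>> send_rows(xyz=[[0.002,0,0],[0.003,0,0],[0.003,0,0],[0.003,0,0]], yaw=[0,0,0,0], grip=[-0.95,-0.95,-0.95,-0.95])

```text
time_s: 32.85
ee_pos: [585.3, 51.8, 95.0]
ee_rot: [-179.8, -0.0, 93.4]
force: [-4.7, 1.9, 7.2]
gripper_width: 11.9
gripper_force: 15.0
```

>>> send_rows(xyz=[[0.002,0,0],[0.004,0,0],[0.004,0,0],[0.004,0,0]], yaw=[0,0,0,0], grip=[-0.95,-0.95,-0.95,-0.95])

```text
time_s: 33.18
ee_pos: [585.2, 51.7, 94.9]
ee_rot: [-179.3, -0.1, 93.4]
force: [-12.4, 1.0, 14.2]
gripper_width: 11.9
gripper_force: 15.0
```

The cover is against its stop at 128 mm of travel. I'll release, move clear, and locate the racks.

>>> send_rows(xyz=[[0,0,0],[0,0,0],[0,0,0],[0,0,0.04],[0,0,0.08],[0,0,0.11],[-0.04,0,0.11],[-0.08,0,0.11]], yaw=[0,0,0,0,0,0,0,0], grip=[-0.2,-0.2,-0.2,0,0,0.3,0.3,0.3])

```text
time_s: 33.85
ee_pos: [513.3, 51.3, 206.4]
ee_rot: [179.7, -0.0, 93.4]
force: [-1.2, 0.4, -0.2]
gripper_width: 58.8
gripper_force: 0.0
```

>>> send_rows(xyz=[[-0.04,0,0],[-0.08,0,0],[-0.12,0,0],[-0.12,0,0]], yaw=[0,0,0,0], grip=[0.3,0.3,0.3,0.3])

```text
time_s: 34.18
ee_pos: [383.0, 50.8, 203.4]
ee_rot: [-179.6, 0.0, 93.4]
force: [-1.4, -1.1, -0.3]
gripper_width: 59.2
gripper_force: 0.0
```

```bash
cat >> h.py <<'E'
def racks(f,show=True):
    h=cv2.cvtColor(f['frame'],cv2.COLOR_RGB2HSV);v=h[...,2]
    m=((v<125)&(h[...,1]<60)).astype(np.uint8);m=cv2.morphologyEx(m,cv2.MORPH_CLOSE,np.ones((3,3)))
    m[:180]=0;m[305:]=0;m[:,:265]=0;m[:,470:]=0
    out=[]
    for c in cv2.findContours(m,cv2.RETR_EXTERNAL,cv2.CHAIN_APPROX_SIMPLE)[0]:
        if cv2.contourArea(c)>300:
            c2=np.array([ray(f,*p[0],32)[:2] for p in c],np.float32);r=cv2.minAreaRect(c2);b=cv2.boxPoints(r)
            e=max((b[1]-b[0],b[2]-b[1]),key=np.linalg.norm);a=np.degrees(np.arctan2(e[1],e[0]))%180
            out.append((np.round(r[0],1),np.round(r[1],1),round(float(a),1)))
    if show:
        for o in out:print(*o)
    return out
E
python3 - <<'E'
from h import *
s=env.state();print(s['ee_pos'],s['ee_rot'],s['gripper_width'])
F=grab('top','top10.png');racks(F)
G=dict(F)
for n in('top0','top2'):
    G['frame']=cv2.cvtColor(cv2.imread(f'pics/{n}.png'),cv2.COLOR_BGR2RGB);print(n);racks(G)
E
```

```text
[382.97194764  50.84022749 203.44565326] [-1.79572891e+02  1.12567541e-02  9.34090703e+01] 59.19341468243181
[ 449.7 -367.2] [125.5  46.8] 85.6
[ 496.3 -152.4] [159.8 264.6] 140.3
top0
[ 450.2 -368. ] [127.1  46.6] 85.6
[ 510.4 -170.5] [128.  250.6] 165.6
top2
[ 507.7 -169.7] [128.  194.4] 165.6
[ 508.5 -389.3] [192.7 269.5] 176.3
```

```bash
sed -i "s/np.ones((3,3)));*$/np.ones((3,3)))/; s/    m\[:180\]=0/    m=cv2.morphologyEx(m,cv2.MORPH_OPEN,np.ones((5,5)));m[:180]=0/" h.py
python3 - <<'E'
from h import *
F=eyes.grab_frame('top');G=dict(F)
for n in('top10','top0','top2'):
    G['frame']=cv2.cvtColor(cv2.imread(f'pics/{n}.png'),cv2.COLOR_BGR2RGB);print(n);racks(G)
E
```

```text
top10
[ 449.9 -367.2] [125.6  46.5] 85.1
[ 450.3 -140.4] [164.1 136.5] 89.3
[ 570.2 -190.3] [123.5  46.5] 82.3
top0
[ 450.1 -367.8] [125.1  46.4] 85.5
[ 474.9 -160.6] [124.4  45.2] 89.4
[ 573.9 -187.2] [125.   46.2] 82.3
top2
[ 474.9 -160.7] [124.2  45.2] 89.4
[ 573.9 -187.8] [123.7  46. ] 82.3
[ 488.7 -388. ] [192.7 229.8] 176.3
```

Rack A has shifted to (570,-190), heading 82.3°, and C is unchanged at (450,-368), heading 85.5°. Rack B is hidden by the arm for now. I'll build the pile on C, starting with A.

>>> send_rows(xyz=[[0.03,-0.03,0],[0.055,-0.06,0],[0.08,-0.09,0],[0.105,-0.12,0],[0.13,-0.15,0],[0.155,-0.18,0],[0.175,-0.21,0],[0.187,-0.241,0]], yaw=[-3,-6,-9,-11,-11,-11,-11,-11], grip=[0.4,0.4,0.4,0.4,0.4,0.4,0.4,0.4], grip_force=25)

```text
time_s: 34.95
ee_pos: [581.8, -192.2, 203.4]
ee_rot: [179.9, 0.0, 82.4]
force: [0.2, 0.3, 0.7]
gripper_width: 63.8
gripper_force: 0.0
```

>>> send_rows(xyz=[[0,0,0],[0,0,0],[0,0,0]], yaw=[0,0,0], grip=[0.4,0.4,0.4])

```text
time_s: 35.2
ee_pos: [578.6, -189.7, 203.7]
ee_rot: [-179.9, -0.0, 82.4]
force: [-0.1, 0.5, -0.1]
gripper_width: 63.6
gripper_force: 0.0
```

Run:
```python
from h import *
s=env.state();print(s['ee_pos'],s['ee_rot'],s['gripper_width'])
F=grab('top','top11.png');racks(F);grab('scene','sc11.png')
```

```text
[ 578.56433815 -189.66945661  203.74062446] [-1.79942843e+02 -4.10384749e-02  8.23640331e+01] 63.6495306292919
[ 449.1 -367.4] [124.7  45.4] 86.1
[ 510.8 -201. ] [284.5 259. ] 89.3
```

>>> send_rows(xyz=[[-0.0085,-0.001,-0.04],[-0.0085,-0.001,-0.08],[-0.0085,-0.001,-0.12],[-0.0085,-0.001,-0.155],[-0.0085,-0.001,-0.18],[-0.0085,-0.001,-0.194],[-0.0085,-0.001,-0.194],[-0.0085,-0.001,-0.194]], yaw=[0,0,0,0,0,0,0,0], grip=[0.4,0.4,0.4,0.4,0.4,0.4,0.4,0.4])

```text
time_s: 35.97
ee_pos: [569.5, -189.7, 10.8]
ee_rot: [-180.0, -0.0, 82.5]
force: [1.1, 0.5, 0.4]
gripper_width: 63.8
gripper_force: 0.0
```

>>> send_rows(xyz=[[0,0,0],[0,0,0],[0,0,0],[0,0,0],[0,0,0],[0,0,0],[0,0,0],[0,0,0]], yaw=[0,0,0,0,0,0,0,0], grip=[-0.3,-0.3,-0.3,-0.3,-0.3,-0.3,-0.3,-0.3])

```text
time_s: 36.63
ee_pos: [570.3, -190.8, 12.0]
ee_rot: [179.9, 0.0, 82.4]
force: [-1.6, 1.4, 7.1]
gripper_width: 41.6
gripper_force: 25.0
```

>>> send_rows(xyz=[[0,0,0.03],[0,0,0.07],[0,0,0.11],[-0.02,-0.035,0.11],[-0.04,-0.07,0.11],[-0.06,-0.105,0.11],[-0.085,-0.135,0.11],[-0.105,-0.16,0.11]], yaw=[0,0,0,1,2,3,3,3], grip=[-0.3,-0.3,-0.3,-0.3,-0.3,-0.3,-0.3,-0.3])

```text
time_s: 37.3
ee_pos: [462.7, -352.4, 120.6]
ee_rot: [-180.0, 0.0, 85.4]
force: [0.5, 1.1, -0.3]
gripper_width: 41.6
gripper_force: 25.0
```

Run:
```python
from h import *
s=env.state();print(s['ee_pos'],s['ee_rot'],s['gripper_width'])
F=grab('top','top12.png');racks(F)
```

```text
[ 462.72536441 -352.41256468  120.61956124] [-1.79973925e+02  2.48793232e-02  8.53724349e+01] 41.626952759202766
[ 474.9 -160.6] [124.4  45.2] 89.4
[ 496.5 -329.2] [323.6 233.5] 89.3
```

>>> send_rows(xyz=[[-0.0125,-0.0155,0],[-0.0125,-0.0155,0],[-0.0125,-0.0155,-0.03],[-0.0125,-0.0155,-0.055],[-0.0125,-0.0155,-0.07],[-0.0125,-0.0155,-0.075],[-0.0125,-0.0155,-0.075],[-0.0125,-0.0155,-0.075]], yaw=[0,0,0,0,0,0,0,0], grip=[-0.3,-0.3,-0.3,-0.3,-0.3,-0.3,-0.3,-0.3])

```text
time_s: 38.02
ee_pos: [452.8, -365.8, 45.9]
ee_rot: [180.0, 0.0, 85.4]
force: [0.6, 0.1, -0.8]
gripper_width: 42.0
gripper_force: 25.0
```

>>> send_rows(xyz=[[0,0,-0.002],[0,0,-0.004],[0,0,-0.006],[0,0,-0.006]], yaw=[0,0,0,0], grip=[-0.3,-0.3,-0.3,-0.3])

```text
time_s: 38.35
ee_pos: [453.5, -366.6, 43.7]
ee_rot: [179.8, 0.1, 85.4]
force: [-3.4, 5.0, 19.2]
gripper_width: 41.6
gripper_force: 25.0
```

The foot is on C's rim, with x about 2.5 mm too far. I'll lift slightly, correct and lower again.

>>> send_rows(xyz=[[0,0,0.006],[-0.001,-0.0005,0.006],[-0.0025,-0.0015,0.006],[-0.0025,-0.0015,0.006],[-0.0025,-0.0015,0.006]], yaw=[0,0,0,0,0], grip=[-0.3,-0.3,-0.3,-0.3,-0.3])

```text
time_s: 38.77
ee_pos: [449.2, -367.5, 45.0]
ee_rot: [-180.0, -0.0, 85.4]
force: [-0.1, 0.3, -0.9]
gripper_width: 42.2
gripper_force: 25.0
```

>>> send_rows(xyz=[[0,0,-0.002],[0,0,-0.004],[0,0,-0.006],[0,0,-0.006]], yaw=[0,0,0,0], grip=[-0.3,-0.3,-0.3,-0.3])

```text
time_s: 39.1
ee_pos: [450.6, -368.0, 43.3]
ee_rot: [179.8, 0.1, 85.4]
force: [-4.6, 4.6, 23.3]
gripper_width: 41.5
gripper_force: 25.0
```

>>> send_rows(xyz=[[0,0,0.006],[0,-0.002,0.006],[0,-0.004,0.006],[0,-0.004,0.006],[0,-0.004,0.006]], yaw=[0,0,0,0,0], grip=[-0.3,-0.3,-0.3,-0.3,-0.3])

```text
time_s: 39.52
ee_pos: [449.3, -371.5, 44.7]
ee_rot: [-179.9, -0.1, 85.4]
force: [-0.2, 0.5, -0.8]
gripper_width: 41.4
gripper_force: 25.0
```

>>> send_rows(xyz=[[0,0,-0.002],[0,0,-0.004],[0,0,-0.006],[0,0,-0.006]], yaw=[0,0,0,0], grip=[-0.3,-0.3,-0.3,-0.3])

```text
time_s: 39.85
ee_pos: [452.6, -372.0, 42.7]
ee_rot: [179.6, 0.1, 85.4]
force: [1.4, 5.4, 16.0]
gripper_width: 42.2
gripper_force: 25.0
```

It's still not seated. I'll lift 8 mm and look from close by.

>>> send_rows(xyz=[[0,0,0.006],[0,0,0.012],[0,0,0.016],[0,0,0.016],[0,0,0.016]], yaw=[0,0,0,0,0], grip=[-0.3,-0.3,-0.3,-0.3,-0.3])

```text
time_s: 40.27
ee_pos: [449.4, -371.6, 55.4]
ee_rot: [-180.0, -0.0, 85.4]
force: [0.0, -0.2, -2.1]
gripper_width: 41.9
gripper_force: 25.0
```

Run:
```python
from h import *
s=env.state();print(s['ee_pos'],s['ee_rot'],s['gripper_width'])
F=grab('top','top13.png');grab('scene','sc13.png')
a=cv2.imread('pics/sc13.png')[260:350,300:400];b=cv2.imread('pics/top13.png')[240:300,370:460]
c=np.hstack([cv2.resize(a,(500,450),interpolation=cv2.INTER_CUBIC),cv2.resize(b,(300,450//2),interpolation=cv2.INTER_CUBIC).repeat(2,0)[:450]])
cv2.imwrite('pics/crop12.png',c)
```

```text
[ 449.44563777 -371.62554725   55.41362994] [-1.79985548e+02 -9.00423299e-03  8.53970609e+01] 41.864828469296285
```

View pics/crop12.png

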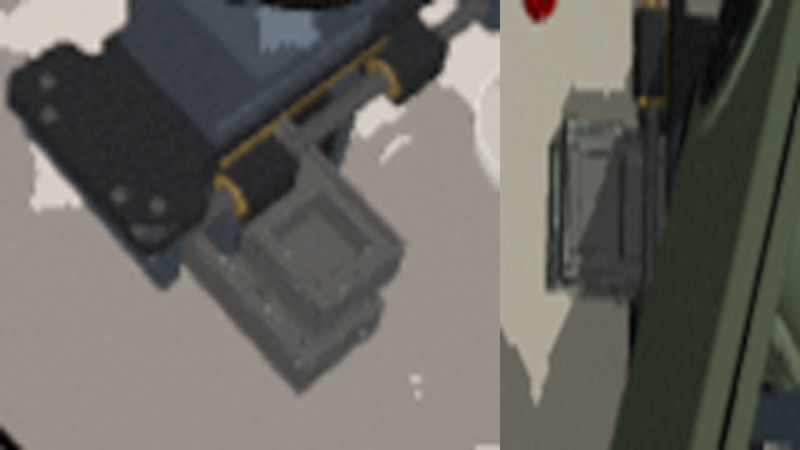

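The left pane shows rack A held above C. A's -y end corners are at about (325,285) and (403,240), and C's at (300,365) and (383,300). The right pane shows C's +y end edge at x≈550 and A's at x≈567. I'll cast rays to get the offset.

Run:
```python
from h import *
f=eyes.grab_frame('top');g=eyes.grab_frame('scene')
C=lambda x,y:(300+x/5-.4,260+y/5-.4)
T=lambda x,y:(370+(x-500)/3.333-.3,240+y/7.5-.4)
t=np.radians(85.4);ux=np.array([np.sin(t),-np.cos(t)]);uy=np.array([np.cos(t),np.sin(t)])
def sh(n,p):d=p[:2]-np.array([449.4,-371.6]);print(n,np.round(p[:2],1),'across',round(d@ux,1),'along',round(d@uy,1))
for n,p,z in(('C near top',(300,365),32),('C far top',(383,300),32),('C near bot',(300,392),0),('A near top',(325,285),75),('A far top',(403,240),75),('A near bot',(325,315),47)):sh(n,ray(g,*C(*p),z))
for n,p,z in(('C topright end',(558,125),32),('C botright',(550,290),32),('A end',(567,120),75),('A end2',(565,285),75)):sh(n,ray(f,*T(*p),z))
# fine: print grey profiles along top-view rows crossing +y end
F=f['frame'].astype(int).mean(2)
for v in(258,264,270,276):print(v,F[v,378:400].astype(int))
```

```text
C near top [ 420.6 -428.6] across -24.1 along -59.1
C far top [ 462.2 -433. ] across 17.7 along -60.2
C near bot [ 424.9 -428.9] across -19.8 along -59.1
A near top [ 432.4 -424.1] across -12.8 along -53.7
A far top [ 466.  -431.9] across 21.4 along -58.8
A near bot [ 435.6 -425.3] across -9.5 along -54.7
C topright end [ 476.8 -312.5] across 22.6 along 61.1
C botright [ 431.8 -306. ] across -22.8 along 64.0
A end [ 476.5 -310.8] across 22.1 along 62.8
A end2 [ 433.6 -308.1] across -20.9 along 62.0
258 [163 163 163 162 163 161 161 122  80  73  51  48  76  93  97  96  97  95
  96  96  96  95]
264 [163 161 162 162 162 160 117  53  93  87  45  65  72  86  97  84  90  97
  97  98  97  97]
270 [163 162 162 162 163 146  94  42  72  68  43  96 101  93  97  91  93  79
  62  61  61  62]
276 [163 163 163 162 162 120  58  65  63  50  52  88 107 103  86  66  54  53
  55  52  48  51]
```

>>> send_rows(xyz=[[-0.002,0,0],[-0.002,0,-0.004],[-0.002,0,-0.008],[-0.002,0,-0.01],[-0.002,0,-0.01],[-0.002,0,-0.01]], yaw=[-1.5,-1.5,-1.5,-1.5,-1.5,-1.5], grip=[-0.3,-0.3,-0.3,-0.3,-0.3,-0.3])

```text
time_s: 40.97
ee_pos: [447.5, -371.5, 45.3]
ee_rot: [-180.0, -0.0, 83.9]
force: [1.1, -0.3, -1.2]
gripper_width: 41.7
gripper_force: 25.0
```

>>> send_rows(xyz=[[0,0,-0.001],[0,0,-0.002],[0,0,-0.002],[0,0,-0.002]], yaw=[0,0,0,0], grip=[-0.3,-0.3,-0.3,-0.3])

```text
time_s: 41.3
ee_pos: [447.6, -371.6, 43.7]
ee_rot: [180.0, 0.0, 83.9]
force: [0.1, -1.2, -1.1]
gripper_width: 41.6
gripper_force: 25.0
```

>>> send_rows(xyz=[[0,0,-0.001],[0,0,-0.002],[0,0,-0.002],[0,0,-0.002]], yaw=[0,0,0,0], grip=[-0.3,-0.3,-0.3,-0.3])

```text
time_s: 41.63
ee_pos: [448.4, -371.9, 42.6]
ee_rot: [179.9, 0.0, 83.9]
force: [1.0, 1.3, 4.8]
gripper_width: 42.1
gripper_force: 25.0
```

Light contact is still on the rim. I'll make small hops of 2 mm up, across and down, reading the height each time.

>>> send_rows(xyz=[[0,0,0.003],[-0.002,0,0.003],[-0.002,0,0.001],[-0.002,0,0],[-0.002,0,0]], yaw=[0,0,0,0,0], grip=[-0.3,-0.3,-0.3,-0.3,-0.3])

```text
time_s: 42.05
ee_pos: [445.1, -371.3, 40.9]
ee_rot: [-179.9, -0.0, 83.9]
force: [-0.4, 0.8, -1.0]
gripper_width: 41.8
gripper_force: 25.0
```

>>> send_rows(xyz=[[0,0,0.003],[0,0.003,0.003],[0,0.003,0.001],[0,0.003,0],[0,0.003,0]], yaw=[0,0,0,0,0], grip=[-0.3,-0.3,-0.3,-0.3,-0.3])

```text
time_s: 42.47
ee_pos: [445.9, -368.7, 42.2]
ee_rot: [180.0, 0.0, 83.9]
force: [0.1, -0.1, 3.2]
gripper_width: 41.8
gripper_force: 25.0
```

>>> send_rows(xyz=[[0,0,0.003],[0,-0.006,0.003],[0,-0.006,0.001],[0,-0.006,0],[0,-0.006,0]], yaw=[0,0,0,0,0], grip=[-0.3,-0.3,-0.3,-0.3,-0.3])

```text
time_s: 42.88
ee_pos: [446.2, -375.5, 42.3]
ee_rot: [179.9, 0.1, 83.9]
force: [-0.4, 1.2, 5.8]
gripper_width: 41.7
gripper_force: 25.0
```

At (445,-371.5) it dropped with no force, so the nest is there. I'll go back and lower.

>>> send_rows(xyz=[[0,0,0.003],[-0.0003,0.0035,0.003],[-0.0003,0.0035,0.001],[-0.0003,0.0035,0],[-0.0003,0.0035,0]], yaw=[0,0,0,0,0], grip=[-0.3,-0.3,-0.3,-0.3,-0.3])

```text
time_s: 43.3
ee_pos: [444.9, -370.7, 40.9]
ee_rot: [-179.9, -0.0, 83.9]
force: [-0.3, 0.0, -0.7]
gripper_width: 41.8
gripper_force: 25.0
```

>>> send_rows(xyz=[[0,0,-0.001],[0,0,-0.002],[0,0,-0.003],[0,0,-0.003]], yaw=[0,0,0,0], grip=[-0.3,-0.3,-0.3,-0.3])

```text
time_s: 43.63
ee_pos: [445.3, -371.3, 39.5]
ee_rot: [180.0, 0.0, 83.9]
force: [-0.5, -0.2, 5.4]
gripper_width: 41.5
gripper_force: 25.0
```

It's nested. I'll release, rise and head for rack B.

>>> send_rows(xyz=[[0,0,0.001],[0,0,0.001],[0,0,0.001],[0,0,0.001],[0,0,0.03],[0,0,0.07],[0,0,0.11],[0,0.01,0.12]], yaw=[0,0,0,0,0,0,0,0], grip=[0.35,0.35,0.35,0.35,0.35,0.35,0.35,0.35])

```text
time_s: 44.3
ee_pos: [448.2, -364.6, 164.9]
ee_rot: [179.4, 0.4, 83.8]
force: [1.6, -1.2, 1.5]
gripper_width: 61.6
gripper_force: 0.0
```

>>> send_rows(xyz=[[0.005,0.04,0],[0.01,0.08,0],[0.015,0.12,0],[0.02,0.16,0],[0.025,0.19,0],[0.03,0.201,0],[0.03,0.201,0],[0.03,0.201,0]], yaw=[1,2,3,4,5,5.5,5.5,5.5], grip=[0.35,0.35,0.35,0.35,0.35,0.35,0.35,0.35])

```text
time_s: 44.97
ee_pos: [475.6, -160.3, 158.6]
ee_rot: [180.0, 0.1, 89.5]
force: [-0.0, 0.7, 0.1]
gripper_width: 61.5
gripper_force: 0.0
```

Run:
```python
from h import *
s=env.state();print(s['ee_pos'],s['ee_rot'],s['gripper_width'])
f=grab('top','top14.png');racks(f)
print('at z60, scaled:')
h=cv2.cvtColor(f['frame'],cv2.COLOR_RGB2HSV);m=((h[...,2]<125)&(h[...,1]<60)).astype(np.uint8)
m=cv2.morphologyEx(cv2.morphologyEx(m,cv2.MORPH_CLOSE,np.ones((3,3))),cv2.MORPH_OPEN,np.ones((5,5)))
n,l,st_,c=cv2.connectedComponentsWithStats(m);u,v=map(int,proj(f,[445,-370,60]));i=l[v,u] 
print('blob',i,st_[i])
F=f['frame'].astype(int).mean(2)
for vv in (v-4,v,v+4):print(vv,F[vv,u-36:u+37].astype(int).tolist())
for uu in (u-18,u,u+18):print('col',uu,v-16,F[v-16:v+17,uu].astype(int).tolist())
print(u,v)
```

```text
[ 475.63491979 -160.29175469  158.5704703 ] [1.79989665e+02 5.10758239e-02 8.94851300e+01] 61.461851904938335
[ 506.3 -248. ] [382.8 251.3] 89.3
at z60, scaled:
blob 23 [    0   169   486   231 53624]
267 [142, 146, 92, 47, 44, 45, 92, 106, 98, 98, 87, 90, 98, 100, 99, 99, 98, 99, 98, 99, 98, 90, 63, 55, 86, 99, 98, 98, 101, 101, 96, 98, 97, 99, 97, 98, 96, 98, 97, 96, 73, 36, 65, 90, 97, 95, 95, 94, 96, 94, 96, 94, 94, 94, 94, 95, 93, 93, 80, 53, 42, 88, 98, 94, 86, 68, 97, 143, 159, 158, 158, 159, 158]
271 [165, 147, 95, 41, 40, 45, 80, 99, 100, 97, 96, 99, 102, 99, 100, 100, 100, 100, 99, 99, 98, 84, 57, 71, 93, 97, 98, 96, 97, 98, 98, 100, 98, 99, 98, 97, 97, 98, 97, 97, 70, 44, 97, 107, 96, 96, 94, 92, 93, 97, 96, 93, 95, 95, 96, 95, 94, 95, 74, 49, 37, 80, 96, 94, 72, 72, 115, 149, 158, 160, 159, 160, 159]
275 [164, 123, 58, 51, 46, 67, 87, 95, 99, 108, 108, 112, 102, 87, 82, 74, 66, 60, 57, 55, 59, 54, 43, 87, 102, 98, 99, 97, 84, 67, 65, 65, 87, 98, 98, 97, 97, 97, 97, 91, 63, 37, 84, 101, 96, 95, 94, 88, 89, 97, 95, 96, 95, 96, 94, 94, 95, 96, 69, 43, 46, 80, 93, 94, 76, 95, 124, 149, 159, 160, 159, 160, 159]
col 400 255 [103, 100, 100, 79, 71, 98, 103, 64, 97, 99, 99, 100, 98, 100, 100, 99, 99, 98, 101, 89, 57, 98, 88, 74, 68, 158, 163, 162, 164, 165, 164, 163, 162]
col 418 255 [162, 103, 99, 98, 97, 93, 75, 96, 108, 83, 96, 98, 96, 97, 96, 96, 97, 98, 97, 97, 97, 65, 69, 95, 80, 116, 129, 161, 162, 163, 163, 163, 163]
col 436 255 [158, 158, 161, 105, 99, 98, 80, 106, 88, 94, 82, 87, 94, 96, 95, 94, 96, 95, 94, 95, 94, 95, 95, 64, 95, 95, 83, 110, 157, 160, 161, 162, 161]
418 271
```

>>> send_rows(xyz=[[-0.001,0,-0.04],[-0.001,0,-0.08],[-0.001,0,-0.12],[-0.001,0,-0.14],[-0.001,0,-0.147],[-0.001,0,-0.147],[-0.001,0,-0.147],[-0.001,0,-0.147]], yaw=[0,0,0,0,0,0,0,0], grip=[0.35,0.35,0.35,0.35,0.35,0.35,0.35,0.35])

```text
time_s: 45.68
ee_pos: [475.8, -161.2, 13.2]
ee_rot: [179.8, 0.1, 89.4]
force: [0.8, 0.6, 0.5]
gripper_width: 61.5
gripper_force: 0.0
```

>>> send_rows(xyz=[[0,0,0],[0,0,0],[0,0,0],[0,0,0],[0,0,0],[0,0,0],[0,0,0],[0,0,0]], yaw=[0,0,0,0,0,0,0,0], grip=[-0.3,-0.3,-0.3,-0.3,-0.3,-0.3,-0.3,-0.3])

```text
time_s: 46.35
ee_pos: [474.3, -160.2, 12.5]
ee_rot: [180.0, 0.0, 89.4]
force: [-2.8, -0.9, 6.3]
gripper_width: 42.0
gripper_force: 25.0
```

Run:
```python
from h import *
f=eyes.grab_frame('top');F0=cv2.imread('pics/top0.png').astype(int).mean(2)
print('A pile ends',ray(f,387.3,269,60),ray(f,447.7,269,60),ray(f,417.5,269,60))
# B ends in top0, same edge criterion
for v in(255,259,263):print(v,280,F0[v,280:296].astype(int).tolist(),336,F0[v,336:352].astype(int).tolist())
```

```text
A pile ends [ 450.4187099 -307.4011295   60.       ] [ 449.09361358 -428.99237463   60.        ] [ 449.75692308 -368.12689132   60.        ]
255 280 [153, 154, 153, 135, 113, 101, 99, 98, 77, 54, 55, 84, 99, 98, 98, 98] 336 [95, 73, 82, 95, 95, 89, 80, 84, 130, 151, 150, 151, 151, 151, 151, 150]
259 280 [154, 153, 152, 140, 101, 89, 100, 99, 70, 48, 55, 83, 101, 101, 101, 97] 336 [96, 74, 80, 96, 94, 93, 81, 84, 130, 150, 151, 151, 151, 150, 151, 151]
263 280 [155, 152, 153, 133, 93, 89, 103, 100, 72, 50, 54, 85, 101, 99, 101, 100] 336 [96, 74, 79, 96, 95, 95, 77, 81, 92, 130, 152, 151, 151, 151, 150, 151]
```

Rack B is gripped. The pile's top rack is at about (445.3,-369), heading 84°. I'll carry B there.

>>> send_rows(xyz=[[0,0,0.03],[0,0,0.07],[0,-0.01,0.11],[-0.005,-0.05,0.12],[-0.01,-0.09,0.12],[-0.015,-0.13,0.12],[-0.02,-0.16,0.12],[-0.025,-0.19,0.12]], yaw=[0,0,0,-1,-2,-3,-4,-5.5], grip=[-0.3,-0.3,-0.3,-0.3,-0.3,-0.3,-0.3,-0.3])

```text
time_s: 47.07
ee_pos: [448.9, -351.8, 131.7]
ee_rot: [180.0, 0.0, 83.8]
force: [-0.3, 0.6, -1.6]
gripper_width: 41.8
gripper_force: 25.0
```

>>> send_rows(xyz=[[-0.004,-0.0185,0],[-0.004,-0.0185,0],[-0.004,-0.0185,0],[-0.004,-0.0185,0],[-0.004,-0.0185,0]], yaw=[0,0,0,0,0], grip=[-0.3,-0.3,-0.3,-0.3,-0.3])

```text
time_s: 47.48
ee_pos: [445.5, -367.4, 131.5]
ee_rot: [-180.0, -0.0, 84.0]
force: [0.8, -0.1, -1.3]
gripper_width: 42.0
gripper_force: 25.0
```

>>> send_rows(xyz=[[0,-0.0015,-0.02],[0,-0.0015,-0.04],[0,-0.0015,-0.05],[0,-0.0015,-0.055],[0,-0.0015,-0.055],[0,-0.0015,-0.055]], yaw=[0,0,0,0,0,0], grip=[-0.3,-0.3,-0.3,-0.3,-0.3,-0.3])

```text
time_s: 47.98
ee_pos: [445.8, -370.0, 77.1]
ee_rot: [180.0, 0.0, 83.9]
force: [0.2, 0.8, -1.0]
gripper_width: 42.1
gripper_force: 25.0
```

>>> send_rows(xyz=[[0,0,-0.002],[0,0,-0.004],[0,0,-0.005],[0,0,-0.005],[0,0,-0.005]], yaw=[0,0,0,0,0], grip=[-0.3,-0.3,-0.3,-0.3,-0.3])

```text
time_s: 48.4
ee_pos: [445.4, -370.2, 71.8]
ee_rot: [180.0, 0.0, 83.9]
force: [0.2, -1.1, -1.3]
gripper_width: 41.5
gripper_force: 25.0
```

No contact at 71.8, which is below the rim level of about 72.5, so I'll keep lowering.

>>> send_rows(xyz=[[0,0,-0.001],[0,0,-0.002],[0,0,-0.002],[0,0,-0.002]], yaw=[0,0,0,0], grip=[-0.3,-0.3,-0.3,-0.3])

```text
time_s: 48.73
ee_pos: [445.3, -370.1, 69.5]
ee_rot: [-180.0, -0.0, 83.9]
force: [-0.1, -0.1, -1.2]
gripper_width: 41.9
gripper_force: 25.0
```

>>> send_rows(xyz=[[0,0,-0.001],[0,0,-0.002],[0,0,-0.002],[0,0,-0.002]], yaw=[0,0,0,0], grip=[-0.3,-0.3,-0.3,-0.3])

```text
time_s: 49.07
ee_pos: [445.5, -370.2, 68.5]
ee_rot: [180.0, 0.0, 83.9]
force: [-2.2, 1.4, 5.3]
gripper_width: 42.4
gripper_force: 25.0
```

It's seated at exactly the expected 68.5. I'll release, retreat and verify.

>>> send_rows(xyz=[[0,0,0.001],[0,0,0.001],[0,0,0.001],[0,0,0.001],[0,0,0.02],[0,0,0.05],[0,0,0.09],[0,0,0.12]], yaw=[0,0,0,0,0,0,0,0], grip=[0.35,0.35,0.35,0.35,0.35,0.35,0.35,0.35])

```text
time_s: 49.73
ee_pos: [445.6, -370.4, 189.8]
ee_rot: [179.9, 0.0, 83.9]
force: [1.0, -1.0, 0.5]
gripper_width: 61.6
gripper_force: 0.0
```

>>> send_rows(xyz=[[0,0.04,0],[-0.01,0.08,0],[-0.02,0.12,0],[-0.03,0.16,0],[-0.04,0.2,0],[-0.05,0.24,0],[-0.06,0.28,0],[-0.07,0.31,0]], yaw=[0,0,0,0,0,0,0,0], grip=[0.35,0.35,0.35,0.35,0.35,0.35,0.35,0.35])

```text
time_s: 50.4
ee_pos: [374.1, -57.8, 187.6]
ee_rot: [-180.0, -0.0, 83.9]
force: [-0.5, 0.0, -0.0]
gripper_width: 61.6
gripper_force: 0.0
```

>>> send_rows(xyz=[[0,0.03,0],[0,0.07,0],[0,0.1,0],[0,0.1,0],[0,0.1,0]], yaw=[0,0,0,0,0], grip=[0.35,0.35,0.35,0.35,0.35])

```text
time_s: 50.82
ee_pos: [375.2, 40.8, 187.6]
ee_rot: [180.0, 0.0, 84.1]
force: [-0.4, 0.2, 0.1]
gripper_width: 61.5
gripper_force: 0.0
```

Run:
```python
from h import *
s=env.state();print(s['ee_pos'],s['force'],s['time_s'])
f=grab('top','top20.png');g=grab('scene','sc20.png');racks(f)
def sil(F,zr):
    h=cv2.cvtColor(F['frame'],cv2.COLOR_RGB2HSV);m=((h[...,2]<125)&(h[...,1]<60)).astype(np.uint8)
    m=cv2.morphologyEx(m,cv2.MORPH_OPEN,np.ones((5,5)));u,v=map(int,proj(F,[445,-369,60]))
    n,l,s_,c=cv2.connectedComponentsWithStats(m);i=l[v-3:v+4,u-3:u+4].max();print('blob',s_[i],c[i])
sil(f,0);sil(g,0)
# model corners of expected pile in both views (all three levels)
t=np.radians(84);ux=np.array([np.sin(t),-np.cos(t)]);uy=np.array([np.cos(t),np.sin(t)])
for F in(f,g):
    P=np.array([proj(F,[*(np.array([445.3,-369])+a*ux+b*uy),z]) for a in(-21,21) for b in(-61,61) for z in(0,88)]);print('expected box',np.round(P.min(0)),np.round(P.max(0)-P.min(0)))
# bystanders and cover: change vs first image
for n,F in(('top0',f),('scene0',g)):
    d=np.abs(cv2.imread(f'pics/{n}.png')[...,::-1].astype(int)-F['frame']).max(2)>40
    for nm,p,r in(('bottle',(610,-332,60),14),('dish',(577,-427,8),18)):
        u,v=map(int,proj(F,p));print(n,nm,d[v-r:v+r,u-r:u+r].mean())
F=f['frame'].astype(int).mean(2);print('store col 205 rows165-250',F[165:250,205].astype(int).tolist())
```

```text
[375.18595746  40.83548579 187.61753939] [-0.38736834  0.23155542  0.10060199] 50.8167
[ 453.5 -375.5] [141.9  56.6] 84.2
[ 445.4 -106.5] [128.   93.6] 0.6
blob [ 384  252   69   32 1795] [417.80779944 267.81559889]
blob [ 320  267   58   71 1847] [348.27341635 303.05197618]
expected box [382. 257.] [71. 28.]
expected box [318. 260.] [61. 80.]
top0 bottle 0.0012755102040816326
top0 dish 0.0
scene0 bottle 0.0
scene0 dish 0.0
store col 205 rows165-250 [159, 158, 159, 159, 160, 112, 67, 64, 62, 61, 63, 63, 62, 63, 64, 63, 62, 62, 62, 63, 63, 60, 62, 64, 65, 65, 61, 65, 64, 63, 36, 19, 23, 29, 38, 49, 26, 8, 4, 23, 36, 39, 43, 47, 63, 66, 63, 66, 65, 67, 66, 65, 63, 65, 64, 66, 65, 67, 66, 66, 66, 67, 67, 66, 67, 65, 68, 67, 70, 89, 191, 197, 198, 198, 197, 196, 197, 200, 201, 201, 199, 200, 199, 201, 202]
```

The pile outline matches a nested three-rack pile, and the cover reaches the far end with no gap. The bystanders are unchanged, so I'm handing in.

```bash
python3 -c "
from workcell import env
print(env.job_done())"
```

```text
the job is handed in; nothing more can be done
None
```

The job is handed in, with no verdict returned: all four amber vials from the racks are in the store beside the one already there, the cover is shut to its stop, the three racks are nested in one pile, and the bottle and dish are unmoved; one vial slipped in the grip on its way in and was re-seated, and the cameras were too coarse to confirm it is right on the pocket floor.

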